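# Pack a wheel kit and pin its cover

### The arm

A 6-joint arm with a two-finger parallel gripper is mounted at the origin on the work surface. World frame = base frame: x ahead of the robot, y to its left, z up, the work surface at z = 0. Lengths are in mm, angles in rad, forces in N, time in s.
With the tool pointing down it reaches from about 275 to 850 mm from the base axis. Payload 19 kg.
Tool frame: the origin (TCP) lies on the centre line of the jaws, within the pads' length; the fingertips stand 8 mm ahead of it and the grasp point (between the pads) lies 11 mm behind it; z points along the fingers, y is the line along which they close (so a half turn about z gives the same grasp; the last joint's range is limited). The gripper opens to 85 mm and grips with 20 to 120 N. Pads are 22 mm wide; open, the fingers measure 114 mm over their backs; the gripper's body (76 mm by 85 mm) begins 54 mm behind the grasp point. The pads swing forward as they close: fully open they stand 13 mm farther back than shut.
Start: joints at [1.086, 0.15, 1.437, -0, 1.554, -0.134], TCP at [197.6, 539.946, 212.067] pointing down, gripper open.
Joint ranges: [-2.8, 2.8], [-0.68, 2.1], [0.12, 2.68], [-1.39, 4.53], [0.16, 2.79], [-2.81, 2.81]. Speed limits (rad/s): [1.89, 1.89, 2.22, 3.01, 3.01, 3.01].

### API

Orientations are given as a 3x3 rotation matrix whose columns are the frame's x, y, z axes.
In Python, from cell import * gives the robot as it stands. The module is installed in compiled form; this text tells all that it offers.
- The arm moves only by the shell command python3 -m creep 'ROWS'. ROWS is JSON, a list of rows, each a list of 3 entries, a list of its own where there are three numbers: the shift along the tool's x, y, z in m, then the turn, a rotation vector about the tool's x, y, z in degrees, then the gripper command: -1 is shut, 1 is fully open, values between are in proportion. In form: [[[tx, ty, tz], [rx, ry, rz], fingers], ...]. A call has 1 to 10 rows; each row is the pose to reach, as a shift and turn from the pose commanded when the call began, along the tool's axes at that moment; what a row does not reach only later rows make up. A row lasts 1/10 s, in which the tool goes at most 50 mm and 8.59 degrees, less where a joint would pass 70% of its speed; a pose out of reach is approached as far as the arm can. A call with a gripper value outside its range is refused whole. The fingers move at their own pace and stop on an object; the grip force is fixed at half the most. Time passes only in rows, so rows that repeat a pose let the fingers close. It gives the time, the measured TCP pose, the force, the opening and the grip force at its end, in the units of the state.
- sense(): the state, without advancing time (a new reading comes with each control period).
- camera(name): name is "scene" or "top"; returns a dict with "color" (384x512x3 uint8, red, green, blue), "fx", "fy", "cx", "cy" (pixels), "k1" (the pictures are not rectified: a ray, as slopes to the right and down, at radius r is drawn at 1 + k1 r^2 times it, then the intrinsics apply), "origin" and "orientation" of the camera in the world. Camera axes: x right, y down, z forward; pixel columns grow to the right and rows downward; lengths in mm; the calibration is good to about 2 mm. A picture is of the moment at which its call begins. There is no depth.
- job_done(): hands the job in; it is judged then, once.
The state is a dict: "clock": time; "q": joint angles; "qd": joint speeds; "effort": joint torques, N m; "ee_pos": TCP position; "orientation": TCP orientation; "force": force on the tool from outside, world axes, zero at the start; "torque": the same for the moment, N m; "width": finger opening in mm; "grasp_force": force on a finger pad.
Only numpy, scipy, OpenCV 4.12 (cv2) and the standard library are available. Lean on these libraries where they do the work, as an engineer would, in place of code of your own. Each camera call takes 0.05 s, during which the arm holds its last target. There are 200 camera calls.

### The job

Pack this car's wheel kit into the open bay of the low desk cabinet: pull every orange spacer plate out of the green rack and put it in the bay, and empty all the steel wheel nuts from the blue tray into the bay as well. Put the empty tray back upright on the middle of its black mat, and once everything is in the bay, slide the red cover plate (without lifting it away) across the mouth until its hole sits over the steel pin and let it drop flush. Leave the calculator, pen cup and coffee can where they are.

Things in the scene. Friction and masses are not known exactly. Their poses are not given: they have to be found in the camera images.
- cabinet: Fixed low white cabinet. Origin on the desk under the centre of the grey bay's mouth. Bay 90 x 90 mm inside (x, y from -45 to 45), floor z 6, rim z 96 mm, side rims 30 wide. White deck (cover starts on it) from y -57 to -257, 150 wide in x, 8 mm above the rim (z 104). Rim between deck and mouth 12 wide; beyond the mouth, y 45 to 87, a shelf at rim height carries the pin.
- pin (a point): Tip of the fixed upright steel pin, 8 mm across, 7 mm tall above the rim (tip 1 mm lower than the deck), at x 0, y 63, z 103 mm in the cabinet's frame.
- cover: Loose red plate 112 (x) x 130 (y) x 6 mm, about 0.22 kg; black bar grip on its centre, 16 thick in x, 50 long in y, up to 46 mm above the underside. Origin: centre of underside. Starts on the deck, y roughly along the cabinet's y, hole towards the bay. Seated: origin at x 0, y 14, z 96 mm in the cabinet's frame, y axes parallel, 6 mm from its edge to the step up to the deck.
- hole (a point): Centre of the cover's 12 mm through hole, at the underside, 49 mm from the cover's origin along its +y.
- rack: Fixed green rack 206 (x) x 31 (y) x 28 mm high. Origin: centre of its underside. Four gaps in line along x, at x = -75, -25, 25, 75 mm, each 44 mm long in x, 11 mm wide in y, with floor at z 4 mm.
- spacer1: Orange spacer plate 40 (x) x 8 (y) x 50 mm (z), about 0.06 kg, origin at the centre of its underside. It starts upright in one of the rack's gaps, top 26 mm above the rack. Absent on some starts.
- spacer2: As spacer1.
- spacer3: As spacer1.
- mat: Fixed black mat 160 (x) x 110 (y) x 3 mm, the tray's place. Origin: centre of its underside.
- tray: Loose smooth blue tray, about 0.12 kg, origin at its underside. Floor 4 mm thick, x -55 to 41, 68 mm wide in y; walls to z 22 mm at the sides and back (x 37 to 41), open at the front (x -55), where nuts slide off when tilted 15 to 25 degrees. Yellow grip post 16 (x) x 20 (y) mm behind the back wall, x 41 to 57, z 0 to 60 mm. Starts on the mat, open front towards the robot.
- nut1: Steel hexagonal wheel nut, 21 mm across flats (one pair of flats faces the nut's own x), 16 mm high, about 35 g. Origin: centre of its underside. It starts standing on the tray. Absent on some starts.
- nut2: As nut1.
- nut3: As nut1.
- nut4: As nut1.
- nut5: As nut1.
- calculator: White desk calculator with red keys, 110 x 150 x 22 mm, not to be disturbed. Origin: centre of its underside.
- pen_cup: Black pen cup, 72 mm wide, 95 mm high, pens up to 150 mm, not to be disturbed. Origin: centre of its underside.
- coffee_can: Coffee can, 54 mm wide, 104 mm high, not to be disturbed. Origin: centre of its underside.
- spacer4: As spacer1.

How it is judged (in metres and radians):
On the way, in this order (a step that is already met when the one before it is completed fails the run):
1. every spacer plate and every nut present lies in the bay, below the rim (x of spacer1 in the frame of cabinet between -0.048 and 0.048 m and y of spacer1 in the frame of cabinet between -0.048 and 0.048 m and z of each of spacer1, spacer2, spacer3, spacer4, nut1, nut2, nut3, nut4, nut5 in the frame of cabinet below 0.096 m and x of spacer2 in the frame of cabinet between -0.048 and 0.048 m and y of spacer2 in the frame of cabinet between -0.048 and 0.048 m and x of spacer3 in the frame of cabinet between -0.048 and 0.048 m and y of spacer3 in the frame of cabinet between -0.048 and 0.048 m and x of spacer4 in the frame of cabinet between -0.048 and 0.048 m and y of spacer4 in the frame of cabinet between -0.048 and 0.048 m and x of nut1 in the frame of cabinet between -0.048 and 0.048 m and y of nut1 in the frame of cabinet between -0.048 and 0.048 m and x of nut2 in the frame of cabinet between -0.048 and 0.048 m and y of nut2 in the frame of cabinet between -0.048 and 0.048 m and x of nut3 in the frame of cabinet between -0.048 and 0.048 m and y of nut3 in the frame of cabinet between -0.048 and 0.048 m and x of nut4 in the frame of cabinet between -0.048 and 0.048 m and y of nut4 in the frame of cabinet between -0.048 and 0.048 m and x of nut5 in the frame of cabinet between -0.048 and 0.048 m and y of nut5 in the frame of cabinet between -0.048 and 0.048 m), for 0.2 s.
2. the cover has dropped flush on the rim with its hole over the pin, let go (horizontal distance between hole and pin below 0.004 m and z of cover in the frame of cabinet between 0.093 and 0.0985 m and angle between cover's own z axis and vertical below 0.035 rad and angle between the y axis of cover and the y axis of cabinet, either way round below 0.15 rad and contact force between cover and the fingers below 0.1 N), for 0.2 s.
At the end, for the whole second after the job is handed in: All spacers and nuts that are present are in the bay, below its rim; the cover lies flush on the rim (within 2.5 mm, tilt under 2 degrees), released, its hole within 4 mm of the pin; the tray stands upright on its mat, its origin within 30 mm of the mat's centre; cover and tray at rest (all of step 1 and all of step 2 and horizontal distance between tray and mat below 0.03 m and angle between tray's own z axis and vertical below 0.05 rad and height (world z) of tray below 0.008 m and linear speed of each of cover, tray below 0.02 m/s); the robot touches nothing.
It fails at once if the calculator is pushed more than 30 mm or tipped (distance of calculator from where it was at the start of the episode above 0.03 m or angle between calculator's own z axis and vertical above 0.3 rad).
It fails at once if the pen cup is pushed more than 30 mm or tipped (distance of pen_cup from where it was at the start of the episode above 0.03 m or angle between pen_cup's own z axis and vertical above 0.3 rad).
It fails at once if the coffee can is pushed more than 30 mm or tipped (distance of coffee_can from where it was at the start of the episode above 0.03 m or angle between coffee_can's own z axis and vertical above 0.3 rad).
It fails at once if the cover is lifted off and carried, more than 40 mm above the deck, instead of slid (z of cover in the frame of cabinet above 0.144 m).
Of spacer1, spacer2, spacer3, spacer4 only 3 to 4 are there at a start; the rules pass over those that are not, and their reading is None.
Of nut1, nut2, nut3, nut4, nut5 only 3 to 5 are there at a start; the rules pass over those that are not, and their reading is None.
At some moment in a run one of cover, tray may be knocked a few centimetres aside while the robot is not near it.
It also fails if it takes over 210 s, if anything falls off the work surface, if the arm or the gripper's body presses on something with over 40 N, if the wrist force passes 120 N, or if a joint passes its speed limit or range.

## Working session

There is one attempt and no reset: what is moved stays moved. The work goes in short steps, Python scripts to look and compute and a shell command to move; the robot and the scene stay as the last step left them, time stands still between calls to the robot, and variables do not carry over. Pictures are saved under pics/ and viewed, at most 14 in all, crops included, and the job is handed in when it is done.

```bash
mkdir -p pics; cat > h.py <<'E'
from cell import *
import numpy as np, cv2
def shot(n,f=None):
    c=camera(n)
    if f: cv2.imwrite('pics/'+f,c['color'][:,:,::-1])
    return c
def ray(c,px):
    px=np.atleast_2d(np.array(px,float))
    d=(px-[c['cx'],c['cy']])/[c['fx'],c['fy']]
    s=d.copy()
    for _ in range(20): s=d/(1+c['k1']*(s**2).sum(1,keepdims=True))
    return np.hstack([s,np.ones((len(s),1))])@np.array(c['orientation']).T
def onz(c,px,z):
    r=ray(c,px);o=np.array(c['origin'])
    return o+r*((z-o[2])/r[:,2:3])
def tri(c1,p1,c2,p2):
    a,b=ray(c1,p1)[0],ray(c2,p2)[0];o1,o2=np.array(c1['origin']),np.array(c2['origin'])
    t=np.linalg.lstsq(np.c_[a,-b],o2-o1,rcond=None)[0]
    x,y=o1+a*t[0],o2+b*t[1]
    return (x+y)/2,np.linalg.norm(x-y)
def proj(c,P):
    p=(np.atleast_2d(P)-np.array(c['origin']))@np.array(c['orientation'])
    s=p[:,:2]/p[:,2:];s=s*(1+c['k1']*(s**2).sum(1,keepdims=True))
    return s*[c['fx'],c['fy']]+[c['cx'],c['cy']]
E
python3 - <<'E'
from h import *
for n in('scene','top'):
    c=shot(n,n+'0.png');print(n,c['fx'],c['k1'],c['cx'],c['cy'],np.round(c['origin']),np.round(c['orientation'],2).tolist())
    cv2.imwrite(f'pics/{n}0b.png',cv2.resize(c['color'][:,:,::-1],(800,600),interpolation=cv2.INTER_CUBIC))
s=sense();print(np.round(s['ee_pos'],1),np.round(s['orientation'],3).tolist(),s['width'],s['clock'])
E
```

```text
scene 437.93065341696996 0.031357817256141444 253.83621014458265 191.72532207868272 [1262.  521.  689.] [[-0.61, 0.47, -0.64], [0.79, 0.36, -0.5], [-0.0, -0.81, -0.59]]
top 485.6661218803139 -0.04429467017575027 258.4439383224756 188.52513310816357 [ 291.    2. 1509.] [[0.08, -0.97, 0.22], [-1.0, -0.08, 0.02], [-0.0, -0.22, -0.98]]
[197.5 539.8 211.6] [[-0.939, 0.344, -0.001], [0.344, 0.939, -0.001], [0.0, -0.001, -1.0]] 85.03260176391764 0.1
```

View pics/scene0b.png

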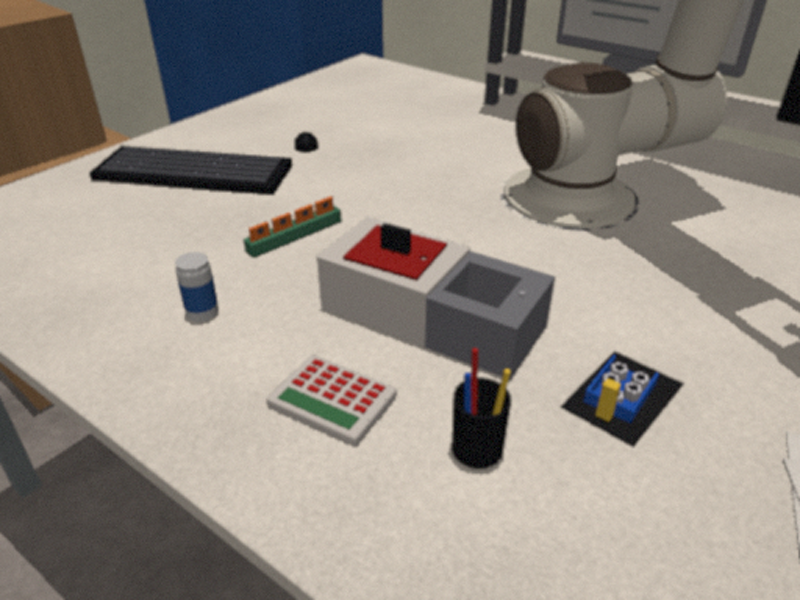

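View pics/top0b.png

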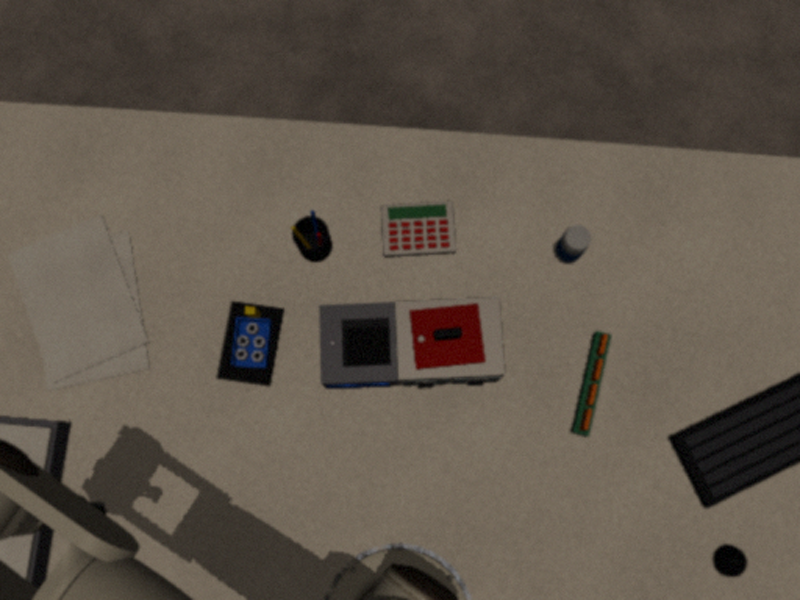

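The scene view shows four orange spacers in the rack (250–340, 200–250), the red cover on the deck with its hole at (424,259), the pin at (521,293), and the tray on its mat at (622,385). The top view shows five nuts in the tray around (252,341), the bay at (366,342), the pin at (332,342) and the rack at (590,383). So there are 4 spacers and 5 nuts.

```bash
cat >> h.py <<'E'
H={'orange':((5,120,60),(17,255,255)),'green':((50,70,25),(90,255,255)),'blue':((105,130,50),(125,255,255)),'yellow':((19,130,80),(32,255,255)),'red':((172,150,40),(4,255,255))}
def mask(c,col):
    im=cv2.cvtColor(cv2.GaussianBlur(c['color'],(3,3),0),cv2.COLOR_RGB2HSV);lo,hi=H[col]
    if lo[0]>hi[0]: return cv2.inRange(im,lo,(180,255,255))|cv2.inRange(im,(0,)+lo[1:],hi)
    return cv2.inRange(im,lo,hi)
def blobs(c,col,amin=15):
    k=[x for x in cv2.findContours(mask(c,col),cv2.RETR_EXTERNAL,cv2.CHAIN_APPROX_NONE)[0] if len(x)>4 and cv2.contourArea(x)>=amin]
    return sorted(k,key=cv2.contourArea,reverse=True)
E
python3 - <<'E'
from h import *
for n in('scene','top'):
    c=shot(n)
    for col in H:
        for b in blobs(c,col)[:7]:
            m=cv2.moments(b);print(n,col,cv2.contourArea(b),np.round([m['m10']/m['m00'],m['m01']/m['m00']],1),np.round(cv2.minAreaRect(b)[1],1),np.round(cv2.boxPoints(cv2.minAreaRect(b))).astype(int).tolist())
t=shot('top')['color'];s=shot('scene')['color']
a=cv2.resize(t[180:290,130:330],(800,440),interpolation=cv2.INTER_CUBIC)
a=np.clip(a.astype(int)*2,0,255).astype(np.uint8)
cv2.imwrite('pics/t1.png',a[:,:,::-1])
b=cv2.resize(s[130:290,200:450],(800,512),interpolation=cv2.INTER_CUBIC)
cv2.imwrite('pics/s1.png',b[:,:,::-1])
E
```

```text
scene orange 5495.0 [27.1 57.8] [116.  78.] [[0, 0], [78, 0], [78, 116], [0, 116]]
scene orange 86.5 [165.6 147.9] [ 8.2 13.3] [[158, 146], [170, 142], [173, 150], [160, 154]]
scene orange 82.0 [180.1 142.1] [ 8.5 12.3] [[173, 140], [184, 136], [187, 144], [175, 148]]
scene orange 80.0 [194.1 136.5] [ 8.2 12.6] [[187, 135], [198, 130], [201, 138], [190, 143]]
scene orange 70.0 [206.8 131.5] [ 7.8 12.1] [[200, 130], [211, 126], [214, 133], [203, 137]]
scene orange 44.5 [ 18.6 250.8] [27.8  4.4] [[5, 243], [8, 240], [29, 257], [27, 261]]
scene green 393.0 [186.7 149. ] [10.5 62.6] [[156, 154], [215, 133], [219, 143], [160, 164]]
scene green 321.5 [203.6 260.9] [49.   7.8] [[179, 254], [183, 247], [227, 267], [224, 274]]
scene blue 7568.0 [161.3  27.7] [ 76. 149.] [[94, 0], [243, 0], [243, 76], [94, 76]]
scene blue 234.5 [127.1 190.6] [15.6 18.9] [[116, 185], [135, 181], [138, 196], [120, 200]]
scene blue 229.5 [405.8 257.9] [13.3 37.2] [[391, 265], [412, 234], [423, 241], [402, 272]]
scene blue 171.5 [380.9 246.7] [ 9.6 35.8] [[371, 257], [385, 224], [394, 228], [380, 260]]
scene blue 
[... 648 characters left out ...]
1 252. ] [ 3.5 12.6] [[376, 258], [379, 246], [382, 246], [380, 259]]
top orange 29.5 [382.9 235.8] [ 3.3 12.6] [[380, 242], [382, 230], [386, 230], [383, 242]]
top orange 27.0 [386.  219.4] [ 3.3 11.6] [[383, 225], [386, 214], [389, 214], [386, 226]]
top green 193.5 [266.2 135.3] [ 6.5 35.3] [[249, 133], [284, 131], [284, 137], [249, 140]]
top green 177.0 [374.9 245.8] [ 9.4 65.1] [[366, 276], [375, 212], [384, 213], [376, 278]]
top blue 467.0 [162.2 217.7] [21.9 31.1] [[149, 234], [151, 203], [172, 204], [171, 235]]
top yellow 17.5 [159.5 198.1] [4. 5.] [[157, 196], [162, 196], [162, 200], [157, 200]]
top red 1519.0 [285.8 214.9] [36.9 43.5] [[262, 199], [306, 194], [310, 231], [266, 235]]
```

View pics/t1.png

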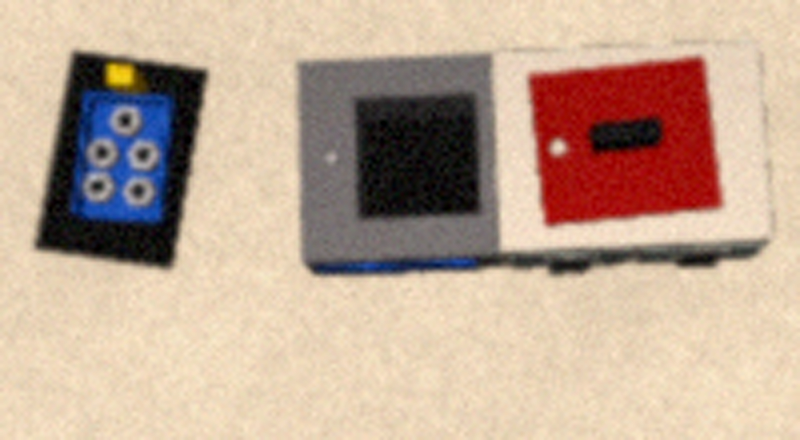

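View pics/s1.png

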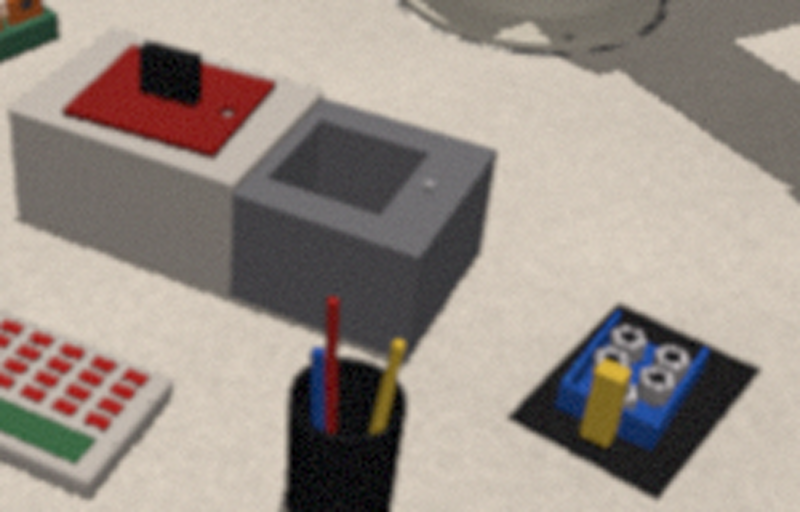

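The crops show: top view (4x, offset 130,180) mouth corners (356,98),(475,94),(479,214),(358,217), pin (332,157), hole (558,148), mat corners (75,52),(208,71),(172,267),(37,247) and post top (120,73). Scene crop (3.2x, offset 200,130) mouth corners (321,121),(427,153),(381,213),(270,178), pin (431,184), hole (228,114) and post top (612,371).

```bash
python3 - <<'E'
from h import *
T=shot('top');S=shot('scene')
ft=lambda p:(np.array(p)+.5)/4-.5+[130,180]
fs=lambda p:(np.array(p)+.5)/3.2-.5+[200,130]
def show(n,a,b):
    P,e=tri(T,a,S,b);print(n,np.round(P,1),'gap',round(e,1))
for n,a,b in [('mouth A',(356,98),(381,213)),('mouth B',(475,94),(270,178)),('mouth C',(479,214),(321,121)),('mouth D',(358,217),(427,153)),('pin',(332,157),(431,184)),('hole',(558,148),(228,114)),('post',(120,73),(612,371)),('gripc',(626,133),(172,58)),('mat near scene',(75,52),(657,495)),('mat',(172,267),(621,307)),('mat',(208,71),(512,416)),('mat',(37,247),(757,372)),('cabcorner',(299,63),(418,256)),('cabcorner',(305,262),(495,152))]:
    show(n,ft(a),fs(b))
for n,q,z in [('mouth',[(356,98),(475,94),(479,214),(358,217)],96),('cab',[(299,63),(491,54),(498,248),(305,262)],96),('deck far',[(762,42),(770,238)],104),('cover',[(530,73),(704,57),(722,206),(547,225)],110),('mat',[(75,52),(208,71),(172,267),(37,247)],3),('nuts',[(125,120),(102,152),(144,155),(98,187),(139,190)],23),('post',[(120,73)],63)]:
    P=onz(T,ft(q),z);print(n,np.round(P[:,:2]).tolist(),np.round(P.mean(0)[:2],1))
tb=[(375.9,267.7),(379.1,252),(382.9,235.8),(386,219.4)];sb=[(206.8,131.5),(194.1,136.5),(180.1,142.1),(165.6,147.9)]
for a,b in zip(tb,sb): show('sp',a,b)
P=onz(T,tb,54);print(np.round(P,1));print(P[1:]-P[:-1])
# scene corners of tops of outer spacers
g=max(blobs(T,'green'),key=lambda b:b[:,0,0].mean());print('rack',np.round(onz(T,cv2.boxPoints(cv2.minAreaRect(g)),28)).tolist())
b=blobs(T,'blue')[0];r=cv2.minAreaRect(b);print('tray',np.round(onz(T,cv2.boxPoints(r),22)).tolist())
E
```

```text
mouth A [552.4 149.9  97. ] gap 4.9
mouth B [562.5  62.4  94.8] gap 4.9
mouth C [474.4  50.9  94.1] gap 2.3
mouth D [465.2 138.8  95.9] gap 2.1
pin [506.3 163.  101.6] gap 5.2
hole [525.3  -2.4 105.7] gap 4.0
post [564.8 334.3  61.6] gap 2.8
gripc [533.7 -49.9 142. ] gap 3.8
mat near scene [590.  386.3   2.6] gap 3.8
mat [426.2 290.9  -1.4] gap 6.0
mat [582.5 279.9   1.6] gap 6.3
mat [433.8 396.6  -0.8] gap 2.7
cabcorner [576.2 194.4  95.1] gap 3.3
cabcorner [429.3 175.5  92.7] gap 4.2
mouth [[554.0, 148.0], [564.0, 60.0], [475.0, 50.0], [466.0, 138.0]] [514.4  99. ]
cab [[577.0, 193.0], [595.0, 51.0], [451.0, 34.0], [430.0, 173.0]] [513.1 112.7]
deck far [[618.0, -149.0], [473.0, -162.0]] [ 545.1 -155.5]
cover [[580.0, 21.0], [602.0, -106.0], [492.0, -126.0], [469.0, -0.0]] [535.6 -52.9]
mat [[591.0, 384.0], [583.0, 277.0], [427.0, 287.0], [434.0, 394.0]] [508.7 335.6]
nuts [[536.0, 333.0], [509.0, 348.0], [510.0, 315.0], [482.0, 348.0], [482.0, 316.0]] [503.7 332.1]
post [[565.0, 333.0]] [565.1 332.7]
sp [ 405.9 -333.2   38. ] gap 5.5
sp [ 453.5 -341.4   38.7] gap 5.7
sp [ 503.2 -351.3   38.5] gap 6.7
sp [ 553.9 -359.1   39.7] gap 7.3
[[ 406.3 -331.8   54. ]
 [ 453.5 -340.1   54. ]
 [ 503.1 -350.2   54. ]
 [ 553.8 -358.5   54. ]]
[[ 47.26719104  -8.25839856   0.        ]
 [ 49.5561356  -10.1814727    0.        ]
 [ 50.72068457  -8.22941137   0.        ]]
rack [[380.0, -310.0, 28.0], [580.0, -332.0, 28.0], [578.0, -358.0, 28.0], [379.0, -336.0, 28.0]]
tray [[458.0, 365.0, 22.0], [557.0, 367.0, 22.0], [556.0, 298.0, 22.0], [457.0, 297.0, 22.0]]
```

```bash
cat >> h.py <<'E'
def go(P,yaw,tilt=0):
    """print shift/turn (tool axes) to world P mm; yaw = direction (deg) of tool y, tool down, tilt about tool y"""
    from scipy.spatial.transform import Rotation as R
    s=sense();A=np.array(s['orientation']);d=A.T@(np.array(P)-s['ee_pos'])
    a=np.radians(yaw);y=np.array([np.cos(a),np.sin(a),0]);z=np.array([0,0,-1.]);B=np.c_[np.cross(y,z),y,z]@R.from_euler('y',tilt,degrees=True).as_matrix()
    print('t',round(s['clock'],1),'shift m',np.round(d/1000,4),'turn',np.round(R.from_matrix(A.T@B).as_rotvec(degrees=True),1))
    print('  at',np.round(s['ee_pos'],1),'w',round(s['width'],1),'F',np.round(s['force'],1),'grip',round(s['grasp_force'],1),'q',np.round(s['q'],2))
E
python3 -m creep '[[[-0.543,-0.739,0.032],[0,0,-9.8],1],[[-0.543,-0.739,0.032],[0,0,-9.8],1],[[-0.543,-0.739,0.032],[0,0,-9.8],1],[[-0.543,-0.739,0.032],[0,0,-9.8],1],[[-0.543,-0.739,0.032],[0,0,-9.8],1],[[-0.543,-0.739,0.032],[0,0,-9.8],1],[[-0.543,-0.739,0.032],[0,0,-9.8],1],[[-0.543,-0.739,0.032],[0,0,-9.8],1],[[-0.543,-0.739,0.032],[0,0,-9.8],1],[[-0.543,-0.739,0.032],[0,0,-9.8],1]]'
python3 -c "
from h import *
go((453.5,-341,180),79.7)"
```

```text
clock: 1.4
ee_pos: [333.3, 74.8, 195.6]
orientation: [[-0.984, 0.179, 0.001], [0.179, 0.984, -0.0], [-0.001, 0.0, -1.0]]
force: [1.4, 0.5, 0.2]
width: 85.3
grasp_force: 0.0
t 1.4 shift m [-0.1925 -0.3876  0.0157] turn [0.  0.1 0. ]
  at [333.3  74.8 195.6] w 85.3 F [1.4 0.5 0.2] grip 0.0 q [-0.01 -0.36  1.93 -0.    1.57 -1.4 ]
```

```bash
python3 -m creep '[[[-0.19,-0.36,0.015],[0,0,0],1],[[-0.19,-0.36,0.015],[0,0,0],1],[[-0.19,-0.36,0.015],[0,0,0],1],[[-0.19,-0.36,0.015],[0,0,0],1],[[-0.19,-0.36,0.015],[0,0,0],1],[[-0.19,-0.36,0.015],[0,0,0],1],[[-0.19,-0.36,0.015],[0,0,0],1],[[-0.19,-0.36,0.015],[0,0,0],1],[[-0.19,-0.36,0.015],[0,0,0],1],[[-0.19,-0.36,0.015],[0,0,0],0.2]]' | head -2
python3 - <<'E'
from h import *
go((453.5,-341,180),79.7)
go((453.5,-341,80),79.7)
S=shot('scene');T=shot('top')
a=cv2.resize(S['color'][80:190,120:270],(800,586),interpolation=cv2.INTER_CUBIC);cv2.imwrite('pics/s2.png',a[:,:,::-1])
# corners of spacer tops from scene: ends of top edge line
for b in sorted([b for b in blobs(S,'orange') if 100<b[:,0,1].mean()<180 and b[:,0,0].mean()>120],key=lambda b:b[:,0,0].mean()):
    print(np.round(cv2.boxPoints(cv2.minAreaRect(b)),1).tolist())
E
```

```text
clock: 2.4
ee_pos: [455.7, -312.8, 179.5]
t 2.4 shift m [-0.0029 -0.0282 -0.0006] turn [ 0.  -0.1 -0.1]
  at [ 455.7 -312.8  179.5] w 73.2 F [ 0.   0.2 -0.2] grip 0.0 q [-0.74  0.12  1.54 -0.    1.49 -2.13]
t 2.4 shift m [-0.003  -0.0283  0.0994] turn [ 0.  -0.1 -0.1]
  at [ 455.7 -312.8  179.5] w 73.2 F [ 0.   0.2 -0.2] grip 0.0 q [-0.74  0.12  1.54 -0.    1.49 -2.13]
[[157.6999969482422, 146.10000610351562], [170.3000030517578, 141.89999389648438], [172.89999389648438, 149.6999969482422], [160.3000030517578, 153.89999389648438]]
[[172.8000030517578, 140.39999389648438], [184.8000030517578, 136.39999389648438], [187.5, 144.5], [175.5, 148.5]]
[[186.39999389648438, 135.89999389648438], [210.8000030517578, 125.5999984741211], [214.0, 133.1999969482422], [189.60000610351562, 143.5]]
```

View pics/s2.png

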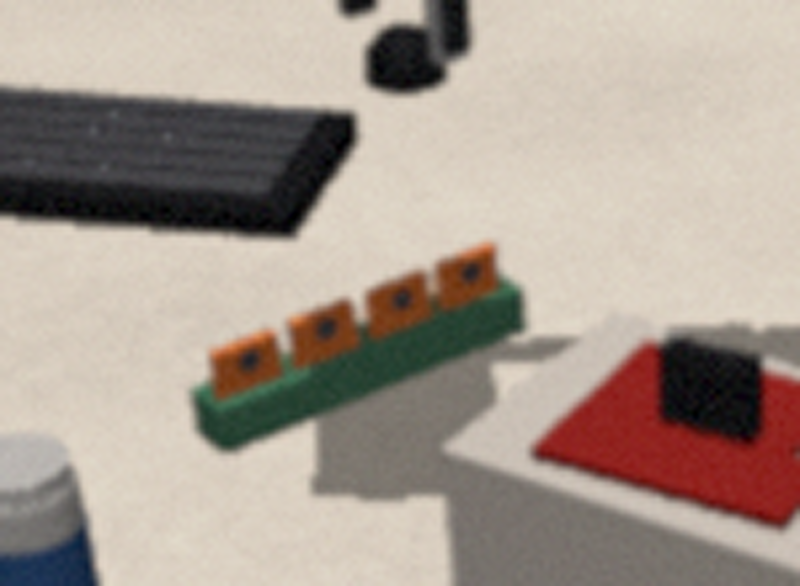

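The crop (5.33x, offset 120,80) shows four spacers in line; the front-face bottom corners at rack top are (215,398)-(283,377) on the far one and (440,306)-(498,282) on the near one.

```bash
python3 -m creep '[[[-0.003,-0.028,0.03],[0,0,0],0.2],[[-0.003,-0.028,0.06],[0,0,0],0],[[-0.003,-0.028,0.09],[0,0,0],-0.2],[[-0.003,-0.028,0.1],[0,0,0],-0.3],[[-0.003,-0.028,0.1],[0,0,0],-0.3]]' | head -2
python3 - <<'E'
from h import *
go((453.5,-341,40),79.7)
S=shot('scene')
f=lambda p:(np.array(p)+.5)/5.333-.5+[120,80]
print(np.round(onz(S,[f(p) for p in [(215,398),(283,377),(370,335),(433,307),(440,306),(498,282)]],28),1).tolist())
a=cv2.resize(S['color'][80:180,140:260],(720,600),interpolation=cv2.INTER_CUBIC);cv2.imwrite('pics/s3.png',a[:,:,::-1])
E
```

```text
clock: 3.0
ee_pos: [453.6, -338.4, 80.1]
t 3.0 shift m [-0.0004 -0.0026  0.0401] turn [ 0.  -0.1  0.1]
  at [ 453.6 -338.4   80.1] w 30.0 F [-0.4  0.9  0.2] grip 0.0 q [-0.78  0.21  1.64 -0.    1.29 -2.17]
[[574.6, -357.4, 28.0], [536.8, -344.5, 28.0], [474.8, -339.3, 28.0], [429.7, -333.4, 28.0], [426.4, -331.0, 28.0], [384.8, -323.8, 28.0]]
```

View pics/s3.png

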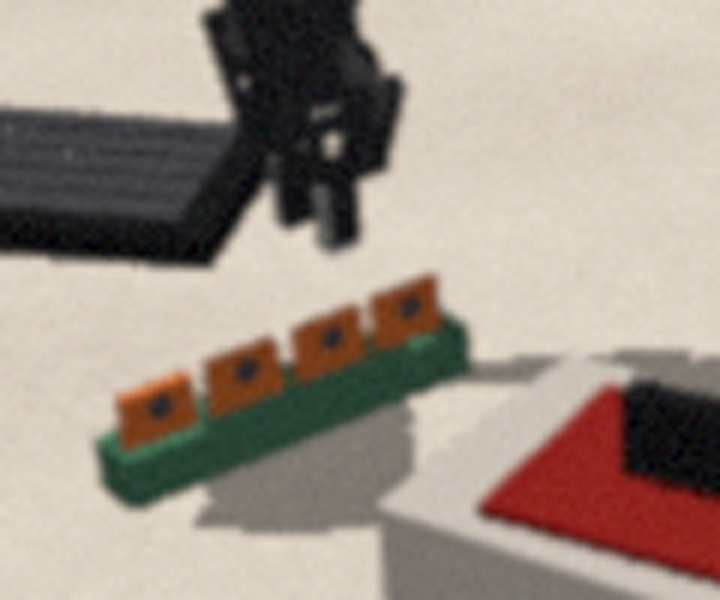

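The gripper is over the second spacer from the right (jaws at crop 290–350, 240; plate at 330,340). It is lined up, so I descend and grip.

```bash
python3 -m creep '[[[0,-0.0025,0.02],[0,0,0],-0.3],[[0,-0.0025,0.04],[0,0,0],-0.3],[[0,-0.0025,0.042],[0,0,0],-0.3],[[0,-0.0025,0.042],[0,0,0],-0.6],[[0,-0.0025,0.042],[0,0,0],-1],[[0,-0.0025,0.042],[0,0,0],-1],[[0,-0.0025,0.042],[0,0,0],-1],[[0,-0.0025,0.042],[0,0,0],-1],[[0,-0.0025,0.042],[0,0,0],-1]]'
```

```text
clock: 3.95
ee_pos: [453.4, -342.2, 38.5]
orientation: [[-0.984, 0.179, 0.0], [0.179, 0.984, -0.0], [-0.0, -0.0, -1.0]]
force: [-0.2, 0.2, -0.2]
width: -0.1
grasp_force: 0.0
```

```bash
python3 - <<'E'
from h import *
S=shot('scene');T=shot('top')
a=cv2.resize(S['color'][100:170,150:240],(720,560),interpolation=cv2.INTER_CUBIC)
b=cv2.resize(T['color'][200:290,340:410],(436,560),interpolation=cv2.INTER_CUBIC)
b=np.clip(b.astype(int)*2,0,255).astype(np.uint8)
cv2.imwrite('pics/s4.png',cv2.resize(np.hstack([a,b]),(800,388))[:,:,::-1])
E
```

```text
(no output)
```

View pics/s4.png

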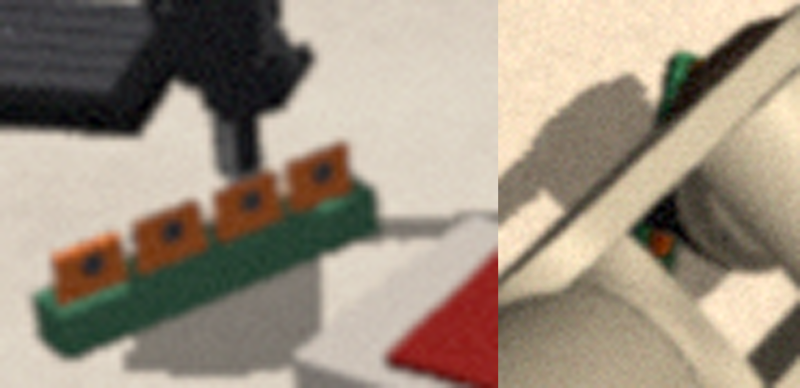

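```bash
python3 - <<'E'
from h import *
S=shot('scene')
for z in (30.5,38.5,54,60): print(z,np.round(proj(S,[[453.4,-342.2,z],[453.4,-342.2+10,z]]),1).tolist())
go((453.4,-342.2,80),79.7)
E
```

```text
30.5 [[193.2, 138.6], [195.6, 139.6]]
38.5 [[193.0, 136.3], [195.4, 137.3]]
54 [[192.5, 131.7], [195.0, 132.7]]
60 [[192.4, 130.0], [194.8, 130.9]]
t 4.1 shift m [-0.     -0.     -0.0416] turn [-0. -0.  0.]
  at [ 453.4 -342.2   38.4] w 0.2 F [ 0.   0.2 -0.8] grip 0.0 q [-0.78  0.26  1.68 -0.    1.21 -2.17]
```

```bash
python3 - <<'E'
from h import *
S=shot('scene')
for z in (72,75,80,90,100): print(z,np.round(proj(S,[[453.6+3.6,-338.4+20,z],[453.6-3.6,-338.4-20,z]]),1).tolist())
E
python3 -m creep '[[[0,0,-0.03],[0,0,0],-1],[[0,0,-0.03],[0,0,0],-1],[[0,0,-0.03],[0,0,0],-1]]'
python3 - <<'E'
from h import *
S=shot('scene')
a=cv2.resize(S['color'][100:170,150:240],(720,560),interpolation=cv2.INTER_CUBIC)
s=sense()['ee_pos'];print(s,proj(S,[s,np.array(s)-[0,0,8]]).tolist())
cv2.imwrite('pics/s5.png',a[:,:,::-1])
E
```

```text
72 [[196.9, 129.2], [188.9, 124.4]]
75 [[196.9, 128.3], [188.8, 123.5]]
80 [[196.7, 126.8], [188.7, 122.0]]
90 [[196.4, 123.7], [188.4, 119.0]]
100 [[196.2, 120.6], [188.1, 115.9]]
clock: 4.45
ee_pos: [453.6, -342.4, 68.7]
orientation: [[-0.984, 0.179, 0.001], [0.179, 0.984, -0.001], [-0.001, -0.001, -1.0]]
force: [0.7, 0.2, -0.2]
width: 0.5
grasp_force: 0.0
[ 453.27773454 -342.08363418   68.04177836] [[192.19991302869357, 127.54933945263042], [192.4311451643971, 129.9344962930507]]
```

View pics/s5.png

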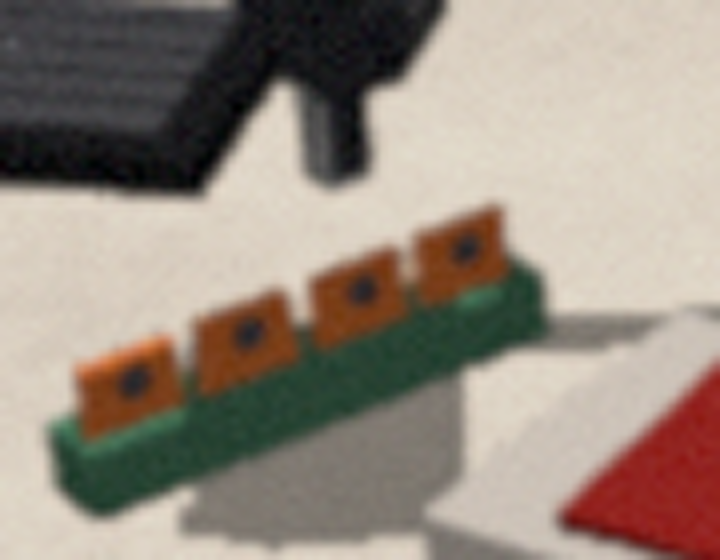

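Fingertip seen at crop (335,185), i.e. pixel (191.9,123.1), about 15 mm higher than the TCP reading implies. I'll check this by a gentle descent with force readings.

```bash
python3 -m creep '[[[0,0.0005,0],[0,0,0],-0.3],[[0,0.0005,0.01],[0,0,0],-0.3],[[0,0.0005,0.03],[0,0,0],-0.3],[[0,0.0005,0.032],[0,0,0],-0.4],[[0,0.0005,0.032],[0,0,0],-0.4]]' | grep -E 'ee_pos|force|width'
python3 -m creep '[[[0,0,0.001],[0,0,0],-0.4],[[0,0,0.002],[0,0,0],-0.4],[[0,0,0.002],[0,0,0],-0.4]]'| grep -E 'ee_pos|force|width'
python3 -m creep '[[[0,0,0.001],[0,0,0],-0.4],[[0,0,0.002],[0,0,0],-0.4],[[0,0,0.002],[0,0,0],-0.4]]'| grep -E 'ee_pos|force|width'
```

```text
ee_pos: [453.1, -341.3, 35.5]
force: [-0.2, -0.8, -0.1]
width: 25.5
grasp_force: 0.0
ee_pos: [453.6, -341.8, 34.7]
force: [-0.3, -0.9, -0.3]
width: 25.7
grasp_force: 0.0
ee_pos: [453.4, -341.6, 32.3]
force: [0.0, 0.0, 0.4]
width: 25.5
grasp_force: 0.0
```

```bash
python3 -m creep '[[[0,0,0.001],[0,0,0],-0.4],[[0,0,0.003],[0,0,0],-0.4],[[0,0,0.003],[0,0,0],-0.4]]' | grep -E 'ee_pos|force|width'
python3 -m creep '[[[0,0,0.001],[0,0,0],-0.4],[[0,0,0.003],[0,0,0],-0.4],[[0,0,0.003],[0,0,0],-0.4]]'| grep -E 'ee_pos|force|width'
```

```text
ee_pos: [453.3, -341.5, 29.0]
force: [-0.2, -0.7, 0.3]
width: 25.5
grasp_force: 0.0
ee_pos: [453.4, -341.6, 26.0]
force: [0.8, -0.1, 0.9]
width: 25.7
grasp_force: 0.0
```

```bash
python3 -m creep '[[[0,0,0.003],[0,0,0],-0.4],[[0,0,0.006],[0,0,0],-0.4],[[0,0,0.006],[0,0,0],-0.4]]' | grep -E 'ee_pos|force|width'
python3 -m creep '[[[0,0,0],[0,0,0],-0.6],[[0,0,0],[0,0,0],-1],[[0,0,0],[0,0,0],-1],[[0,0,0],[0,0,0],-1],[[0,0,0],[0,0,0],-1]]'| grep -E 'ee_pos|force|width'
```

```text
ee_pos: [453.3, -341.5, 19.8]
force: [0.2, -0.5, -0.3]
width: 25.8
grasp_force: 0.0
ee_pos: [453.5, -341.6, 20.5]
force: [0.6, 2.9, 2.7]
width: 6.2
grasp_force: 61.7
```

```bash
python3 -m creep '[[[0,0,-0.02],[0,0,0],-1],[[0,0,-0.05],[0,0,0],-1],[[0,0,-0.1],[0,0,0],-1],[[0,0,-0.15],[0,0,0],-1],[[0,0,-0.17],[0,0,0],-1],[[0,0,-0.17],[0,0,0],-1]]'
python3 -c "
from h import *
go((516.2,84.1,190),97)"
```

```text
clock: 7.6
ee_pos: [454.3, -342.7, 193.9]
orientation: [[-0.984, 0.179, 0.004], [0.179, 0.984, -0.004], [-0.004, -0.004, -1.0]]
force: [1.1, -0.4, -0.8]
width: 6.3
grasp_force: 61.2
t 7.6 shift m [0.0154 0.431  0.0023] turn [ -0.2   0.2 -17.3]
  at [ 454.3 -342.7  193.9] w 6.3 F [ 1.1 -0.4 -0.8] grip 61.2 q [-0.78  0.14  1.49 -0.    1.51 -2.17]
```

Gripped and lifted. Moving over the bay.

```bash
python3 -m creep '[[[0.015,0.431,0],[0,0,-17.3],-1],[[0.015,0.431,0],[0,0,-17.3],-1],[[0.015,0.431,0],[0,0,-17.3],-1],[[0.015,0.431,0],[0,0,-17.3],-1],[[0.015,0.431,0],[0,0,-17.3],-1],[[0.015,0.431,0],[0,0,-17.3],-1],[[0.015,0.431,0],[0,0,-17.3],-1],[[0.015,0.431,0],[0,0,-17.3],-1],[[0.015,0.431,0],[0,0,-17.3],-1],[[0.015,0.431,0],[0,0,-17.3],-1]]' | grep -E 'ee_pos|width'
python3 -m creep '[[[0,0,0],[0,0,0],-1],[[0,0,0],[0,0,0],-1],[[0,0,0],[0,0,0],-1]]' | grep -E 'ee_pos|width'
python3 - <<'E'
from h import *
go((516.2,84.1,60),97)
S=shot('scene');T=shot('top')
a=cv2.resize(S['color'][80:240,200:400],(500,400),interpolation=cv2.INTER_CUBIC)
b=np.clip(cv2.resize(T['color'][160:260,190:265],(300,400),interpolation=cv2.INTER_CUBIC).astype(int)*2,0,255).astype(np.uint8)
cv2.imwrite('pics/s6.png',np.hstack([a,b])[:,:,::-1])
E
```

```text
ee_pos: [515.4, 88.4, 188.8]
width: 6.6
ee_pos: [515.7, 84.0, 190.0]
width: 6.3
t 8.9 shift m [-5.0e-04  1.0e-04  1.3e-01] turn [-0.  -0.  -0.1]
  at [515.7  84.  190. ] w 6.3 F [0.2 0.1 0. ] grip 61.1 q [ 0.01  0.05  1.59 -0.    1.5  -1.68]
```

View pics/s6.png

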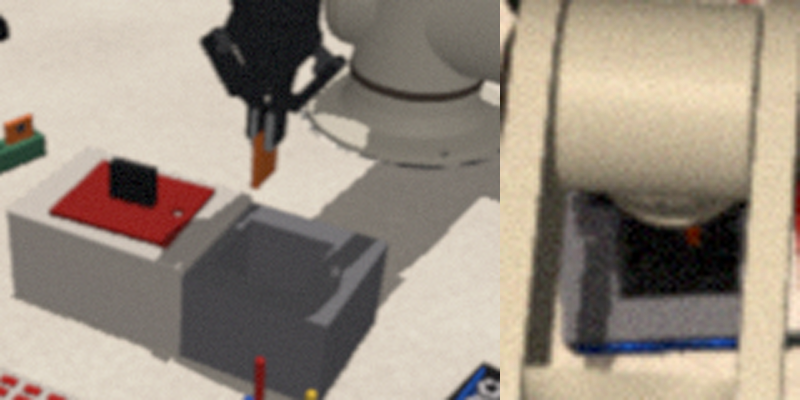

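The view shows the plate's lower corner at scene pixel (304.8,155.2) and top pixel (238,219). I'll triangulate it.

```bash
python3 - <<'E'
from h import *
S=shot('scene');T=shot('top')
bt=[b for b in blobs(T,'orange',3) if 225<b[:,0,0].mean()<255 and 200<b[:,0,1].mean()<240]
bs=[b for b in blobs(S,'orange',10) if 290<b[:,0,0].mean()<320 and 120<b[:,0,1].mean()<165]
for b in bt: print('top',b[:,0].min(0),b[:,0].max(0),b[:,0].mean(0))
for b in bs: print('scene',b[:,0].min(0),b[:,0].max(0),b[:,0].mean(0)); print(tri(T,bt[0][:,0].mean(0),S,b[:,0].mean(0)))
print(onz(S,[(304.8,155.2)],174),proj(S,[[515.7,84,174],[515.7+20,86,174],[515.7,84,200]]),proj(T,[[515.7,84,174],[515.7,84,224]]))
E
```

```text
scene [301 132] [309 154] [304.15217391 142.91304348]Traceback (most recent call last):
  File "<stdin>", line 6, in <module>
IndexError: list index out of range
```

```bash
python3 - <<'E'
from h import *
S=shot('scene');T=shot('top')
print(tri(T,(238,219),S,(304.5,144)))
print(onz(S,[(304.8,155.2)],174),proj(S,[[515.7,84,174],[515.7+20,86,174],[515.7,84,200]]),proj(T,[[515.7,84,174],[515.7,84,224]]))
E
```

```text
(array([501.47637141,  79.08291289, 182.88590466]), np.float64(5.535427210769434))
[[530.95014372  96.1362578  174.        ]] [[303.90285761 150.6912295 ]
 [299.82103697 154.63132659]
 [304.6738986  140.67632744]] [[237.73835887 213.92090788]
 [236.87502229 210.75658233]]
```

```bash
python3 -m creep '[[[0,0,0.04],[0,0,0],-1],[[0,0,0.09],[0,0,0],-1],[[0,0,0.12],[0,0,0],-1],[[0,0,0.138],[0,0,0],-1],[[0,0,0.138],[0,0,0],-1],[[0,0,0.138],[0,0,0],-0.6],[[0,0,0.138],[0,0,0],-0.4],[[0,0,0.138],[0,0,0],-0.4],[[0,0,0.09],[0,0,0],-0.4],[[0,0,0.04],[0,0,0],-0.4]]' | grep -E 'ee_pos|force|width'
python3 -m creep '[[[0,0,-0.04],[0,0,0],-0.4],[[0.0656,-0.43,-0.04],[0,0,17.3],-0.4],[[0.0656,-0.43,-0.04],[0,0,17.3],-0.4],[[0.0656,-0.43,-0.04],[0,0,17.3],-0.4],[[0.0656,-0.43,-0.04],[0,0,17.3],-0.4],[[0.0656,-0.43,-0.04],[0,0,17.3],-0.4],[[0.0656,-0.43,-0.04],[0,0,17.3],-0.4],[[0.0656,-0.43,-0.04],[0,0,17.3],-0.4],[[0.0656,-0.43,-0.04],[0,0,17.3],-0.4],[[0.0656,-0.43,-0.04],[0,0,17.3],-0.4]]' | grep -E 'ee_pos|width'
python3 -m creep '[[[0,0,0],[0,0,0],-0.4],[[0,0,0],[0,0,0],-0.4],[[0,0,0],[0,0,0],-0.4]]' | grep -E 'ee_pos|width'
python3 -c "
from h import *
go((503,-350.5,20),79.7)
S=shot('scene','s7.png')
a=cv2.resize(S['color'][80:240,140:400],(780,480),interpolation=cv2.INTER_CUBIC);cv2.imwrite('pics/s7.png',a[:,:,::-1])"
```

```text
ee_pos: [515.0, 85.0, 151.5]
force: [1.9, -0.1, 0.6]
width: 25.6
grasp_force: 0.0
ee_pos: [502.4, -352.8, 191.1]
width: 25.9
ee_pos: [503.2, -348.9, 190.9]
width: 25.2
t 11.5 shift m [ 0.     -0.0015  0.1709] turn [-0.  0.  0.]
  at [ 503.2 -348.9  190.9] w 25.2 F [0.7 0.7 0.4] grip 0.0 q [-0.73  0.24  1.38  0.    1.53 -2.12]
```

View pics/s7.png

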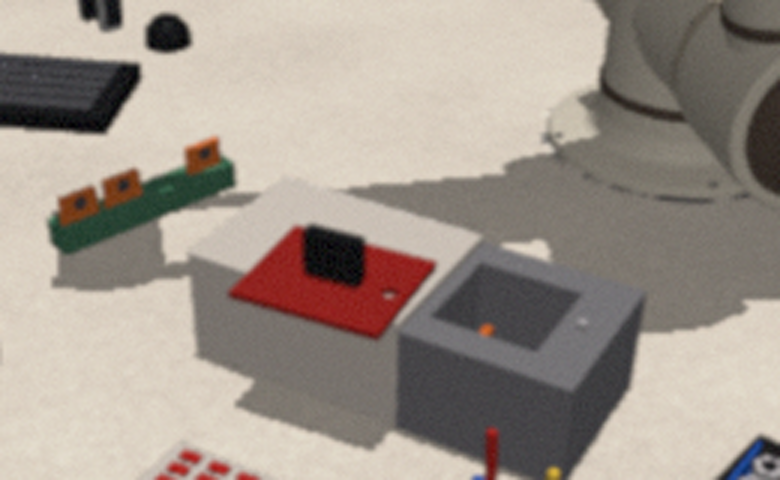

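One spacer is in the bay (orange at 487,330) and three remain. On to the second one.

```bash
python3 -m creep '[[[0,-0.0015,0.05],[0,0,0],-0.4],[[0,-0.0015,0.1],[0,0,0],-0.4],[[0,-0.0015,0.14],[0,0,0],-0.4],[[0,-0.0015,0.171],[0,0,0],-0.4],[[0,-0.0015,0.171],[0,0,0],-0.4],[[0,-0.0015,0.171],[0,0,0],-0.6],[[0,-0.0015,0.171],[0,0,0],-1],[[0,-0.0015,0.171],[0,0,0],-1],[[0,-0.0015,0.171],[0,0,0],-1],[[0,-0.0015,0.171],[0,0,0],-1]]' | grep -E 'ee_pos|force|width'
python3 -m creep '[[[0,0,-0.02],[0,0,0],-1],[[0,0,-0.05],[0,0,0],-1],[[0,0,-0.1],[0,0,0],-1],[[0,0,-0.15],[0,0,0],-1],[[0,0,-0.17],[0,0,0],-1],[[0,0,-0.17],[0,0,0],-1]]' | grep -E 'ee_pos|force|width'
python3 -c "
from h import *
go((512.6,113.9,190),97)"
```

```text
ee_pos: [503.9, -351.5, 21.8]
force: [0.2, 4.5, 9.0]
width: 6.2
grasp_force: 62.7
ee_pos: [503.9, -352.2, 194.8]
force: [-0.7, -0.5, -1.3]
width: 6.2
grasp_force: 61.4
t 13.2 shift m [0.0748 0.4601 0.0022] turn [ -0.3   0.3 -17.3]
  at [ 503.9 -352.2  194.8] w 6.2 F [-0.7 -0.5 -1.3] grip 61.4 q [-0.74  0.23  1.37 -0.    1.53 -2.13]
```

```bash
python3 -m creep '[[[0.0745,0.46,0],[0,0,-17.3],-1],[[0.0745,0.46,0],[0,0,-17.3],-1],[[0.0745,0.46,0],[0,0,-17.3],-1],[[0.0745,0.46,0],[0,0,-17.3],-1],[[0.0745,0.46,0],[0,0,-17.3],-1],[[0.0745,0.46,0],[0,0,-17.3],-1],[[0.0745,0.46,0],[0,0,-17.3],-1],[[0.0745,0.46,0],[0,0,-17.3],-1],[[0.0745,0.46,0],[0,0,-17.3],-1],[[0.0745,0.46,0],[0,0,-17.3],-1]]' | grep -E 'ee_pos|width'
python3 -m creep '[[[0,0,0],[0,0,0],-1],[[0,0,0],[0,0,0],-1],[[0,0,0],[0,0,0],-1]]' | grep -E 'ee_pos|width'
python3 -m creep '[[[0,0,0.04],[0,0,0],-1],[[0,0,0.09],[0,0,0],-1],[[0,0,0.12],[0,0,0],-1],[[0,0,0.138],[0,0,0],-1],[[0,0,0.138],[0,0,0],-1],[[0,0,0.138],[0,0,0],-0.6],[[0,0,0.138],[0,0,0],-0.4],[[0,0,0.138],[0,0,0],-0.4],[[0,0,0.09],[0,0,0],-0.4],[[0,0,0.04],[0,0,0],-0.4]]' | grep -E 'ee_pos|force|width'
python3 -m creep '[[[0,0,-0.04],[0,0,0],-0.4],[[0.0176,-0.475,-0.04],[0,0,17.3],-0.4],[[0.0176,-0.475,-0.04],[0,0,17.3],-0.4],[[0.0176,-0.475,-0.04],[0,0,17.3],-0.4],[[0.0176,-0.475,-0.04],[0,0,17.3],-0.4],[[0.0176,-0.475,-0.04],[0,0,17.3],-0.4],[[0.0176,-0.475,-0.04],[0,0,17.3],-0.4],[[0.0176,-0.475,-0.04],[0,0,17.3],-0.4],[[0.0176,-0.475,-0.04],[0,0,17.3],-0.4],[[0.0176,-0.475,-0.04],[0,0,17.3],-0.4]]' | grep -E 'ee_pos|width'
python3 -m creep '[[[0,0,0],[0,0,0],-0.4],[[0,0,0],[0,0,0],-0.4],[[0,0,0],[0,0,0],-0.4]]' | grep -E 'ee_pos|width'
python3 -c "
from h import *
go((553,-359.5,20),79.7)
S=shot('scene')
for b in blobs(S,'orange',4):
  if b[:,0,0].min()>100:print(b[:,0].mean(0),b[:,0].min(0),b[:,0].max(0))"
```

```text
ee_pos: [511.0, 118.6, 189.2]
width: 6.5
ee_pos: [511.8, 113.7, 189.2]
width: 6.2
ee_pos: [511.0, 114.6, 150.4]
force: [1.6, 0.4, 0.1]
width: 25.4
grasp_force: 0.0
ee_pos: [549.9, -335.9, 190.4]
width: 25.9
ee_pos: [550.1, -332.9, 189.8]
width: 25.5
t 16.8 shift m [-0.0075 -0.0256  0.1699] turn [-0.  0.  0.]
  at [ 550.1 -332.9  189.8] w 25.5 F [0.1 0.6 0.1] grip 0.0 q [-0.66  0.3   1.3   0.    1.54 -2.06]
[165.58333333 148.63888889] [160 143] [172 154]
[207.12903226 131.25806452] [202 126] [212 136]
[295.66666667 187.77777778] [294 186] [297 189]
```

```bash
python3 -m creep '[[[-0.0075,-0.0256,0.05],[0,0,0],-0.4],[[-0.0075,-0.0256,0.08],[0,0,0],-0.4],[[-0.0075,-0.0256,0.12],[0,0,0],-0.4],[[-0.0075,-0.0256,0.17],[0,0,0],-0.4],[[-0.0075,-0.0256,0.17],[0,0,0],-0.4],[[-0.0075,-0.0256,0.17],[0,0,0],-0.6],[[-0.0075,-0.0256,0.17],[0,0,0],-1],[[-0.0075,-0.0256,0.17],[0,0,0],-1],[[-0.0075,-0.0256,0.17],[0,0,0],-1],[[-0.0075,-0.0256,0.17],[0,0,0],-1]]' | grep -E 'ee_pos|force|width'
python3 -m creep '[[[0,0,-0.02],[0,0,0],-1],[[0,0,-0.05],[0,0,0],-1],[[0,0,-0.1],[0,0,0],-1],[[0,0,-0.15],[0,0,0],-1],[[0,0,-0.17],[0,0,0],-1],[[0,0,-0.17],[0,0,0],-1]]' | grep -E 'ee_pos|force|width'
python3 -c "
from h import *
go((514.4,99,190),97)"
```

```text
ee_pos: [554.2, -360.9, 22.6]
force: [0.7, 2.2, 9.6]
width: 5.8
grasp_force: 63.7
ee_pos: [554.0, -361.0, 195.5]
force: [-0.0, 0.8, -0.5]
width: 6.1
grasp_force: 62.3
t 18.4 shift m [0.1211 0.4456 0.0027] turn [ -0.3   0.4 -17.3]
  at [ 554.  -361.   195.5] w 6.1 F [-0.   0.8 -0.5] grip 62.3 q [-0.69  0.33  1.25 -0.    1.55 -2.09]
```

```bash
python3 -m creep '[[[0.121,0.4456,0],[0,0,-17.3],-1],[[0.121,0.4456,0],[0,0,-17.3],-1],[[0.121,0.4456,0],[0,0,-17.3],-1],[[0.121,0.4456,0],[0,0,-17.3],-1],[[0.121,0.4456,0],[0,0,-17.3],-1],[[0.121,0.4456,0],[0,0,-17.3],-1],[[0.121,0.4456,0],[0,0,-17.3],-1],[[0.121,0.4456,0],[0,0,-17.3],-1],[[0.121,0.4456,0],[0,0,-17.3],-1],[[0.121,0.4456,0],[0,0,-17.3],-1]]' | grep -E 'ee_pos|width'
python3 -m creep '[[[0,0,0],[0,0,0],-1],[[0,0,0],[0,0,0],-1],[[0,0,0],[0,0,0],-1]]' | grep -E 'ee_pos|width'
python3 -c "
from h import *
go((514.4,99,75),97)"
```

```text
ee_pos: [512.4, 104.0, 189.8]
width: 6.1
ee_pos: [513.6, 98.7, 189.3]
width: 6.0
t 19.7 shift m [-0.0008  0.0003  0.1143] turn [-0.  -0.  -0.1]
  at [513.6  98.7 189.3] w 6.0 F [ 0.1 -0.2  0.4] grip 62.3 q [ 0.04  0.05  1.59 -0.    1.5  -1.65]
```

```bash
python3 -m creep '[[[0,0,0.04],[0,0,0],-1],[[0,0,0.08],[0,0,0],-1],[[0,0,0.114],[0,0,0],-1],[[0,0,0.114],[0,0,0],-1],[[0,0,0.114],[0,0,0],-0.6],[[0,0,0.114],[0,0,0],-0.4],[[0,0,0.114],[0,0,0],-0.4],[[0,0,0.07],[0,0,0],-0.4],[[0,0,0.03],[0,0,0],-0.4],[[0,0,0],[0,0,0],-0.4]]' | grep -E 'ee_pos|force|width'
python3 -m creep '[[[0.161,-0.415,0],[0,0,17.3],-0.4],[[0.161,-0.415,0],[0,0,17.3],-0.4],[[0.161,-0.415,0],[0,0,17.3],-0.4],[[0.161,-0.415,0],[0,0,17.3],-0.4],[[0.161,-0.415,0],[0,0,17.3],-0.4],[[0.161,-0.415,0],[0,0,17.3],-0.4],[[0.161,-0.415,0],[0,0,17.3],-0.4],[[0.161,-0.415,0],[0,0,17.3],-0.4],[[0.161,-0.415,0],[0,0,17.3],-0.4],[[0.161,-0.415,0],[0,0,17.3],-0.4]]' | grep -E 'ee_pos|width'
python3 -m creep '[[[0,0,0],[0,0,0],-0.4],[[0,0,0],[0,0,0],-0.4],[[0,0,0],[0,0,0],-0.4]]' | grep -E 'ee_pos|width'
python3 -c "
from h import *
go((404.7,-332.7,20),79.7)
S=shot('scene')
for b in blobs(S,'orange',4):
  if b[:,0,0].min()>100:print(b[:,0].mean(0),b[:,0].min(0),b[:,0].max(0))"
```

```text
ee_pos: [513.9, 99.9, 193.2]
force: [0.7, 0.0, -0.4]
width: 25.8
grasp_force: 0.0
ee_pos: [402.7, -336.2, 190.1]
width: 25.8
ee_pos: [404.7, -330.7, 189.9]
width: 25.5
t 22.0 shift m [-0.0002 -0.0019  0.1699] turn [-0.   0.   0.1]
  at [ 404.7 -330.7  189.9] w 25.5 F [ 0.3 -0.3 -0.4] grip 0.0 q [-0.83  0.05  1.59  0.    1.5  -2.23]
[207.      132.21875] [202 127] [213 137]
[295.66666667 187.88888889] [294 187] [297 189]
```

```bash
python3 -m creep '[[[0,-0.002,0.05],[0,0,0],-0.4],[[0,-0.002,0.1],[0,0,0],-0.4],[[0,-0.002,0.14],[0,0,0],-0.4],[[0,-0.002,0.17],[0,0,0],-0.4],[[0,-0.002,0.17],[0,0,0],-0.4],[[0,-0.002,0.17],[0,0,0],-0.6],[[0,-0.002,0.17],[0,0,0],-1],[[0,-0.002,0.17],[0,0,0],-1],[[0,-0.002,0.17],[0,0,0],-1],[[0,-0.002,0.17],[0,0,0],-1]]' | grep -E 'ee_pos|force|width'
python3 -m creep '[[[0,0,-0.02],[0,0,0],-1],[[0,0,-0.05],[0,0,0],-1],[[0,0,-0.1],[0,0,0],-1],[[0,0,-0.15],[0,0,0],-1],[[0,0,-0.17],[0,0,0],-1],[[0,0,-0.17],[0,0,0],-1]]' | grep -E 'ee_pos|force|width'
python3 -m creep '[[[-0.0307,0.4444,0],[0,0,-17.3],-1],[[-0.0307,0.4444,0],[0,0,-17.3],-1],[[-0.0307,0.4444,0],[0,0,-17.3],-1],[[-0.0307,0.4444,0],[0,0,-17.3],-1],[[-0.0307,0.4444,0],[0,0,-17.3],-1],[[-0.0307,0.4444,0],[0,0,-17.3],-1],[[-0.0307,0.4444,0],[0,0,-17.3],-1],[[-0.0307,0.4444,0],[0,0,-17.3],-1],[[-0.0307,0.4444,0],[0,0,-17.3],-1],[[-0.0307,0.4444,0],[0,0,-17.3],-1]]' | grep -E 'ee_pos|width'
python3 -m creep '[[[0,0,0],[0,0,0],-1],[[0,0,0],[0,0,0],-1],[[0,0,0],[0,0,0],-1]]' | grep -E 'ee_pos|width'
python3 -c "
from h import *
go((514.4,99,75),97)"
```

```text
ee_pos: [404.9, -333.3, 21.4]
force: [2.7, 7.9, 2.4]
width: 6.1
grasp_force: 58.0
ee_pos: [405.0, -334.7, 194.9]
force: [0.9, 0.0, -0.8]
width: 6.1
grasp_force: 59.1
ee_pos: [513.7, 102.8, 189.3]
width: 6.4
ee_pos: [513.4, 97.1, 189.5]
width: 6.2
t 24.9 shift m [-0.0012  0.0018  0.1145] turn [-0.   0.  -0.1]
  at [513.4  97.1 189.5] w 6.2 F [-0.1 -0.6 -0.5] grip 59.1 q [ 0.04  0.05  1.59 -0.    1.5  -1.65]
```

```bash
python3 -m creep '[[[0,0,0.04],[0,0,0],-1],[[0,0,0.08],[0,0,0],-1],[[0,0.002,0.114],[0,0,0],-1],[[0,0.002,0.114],[0,0,0],-1],[[0,0.002,0.114],[0,0,0],-0.6],[[0,0.002,0.114],[0,0,0],-0.4],[[0,0.002,0.114],[0,0,0],-0.4],[[0,0,0.07],[0,0,0],-0.4],[[0,0,0.03],[0,0,0],-0.4],[[0,0,0],[0,0,0],-0.4]]' | grep -E 'ee_pos|force|width'
python3 -m creep '[[[-0.06,0.17,-0.04],[0,0,6],0.1],[[-0.06,0.17,-0.04],[0,0,6],0.1],[[-0.06,0.17,-0.04],[0,0,6],0.1],[[-0.06,0.17,-0.04],[0,0,6],0.1],[[-0.06,0.17,-0.04],[0,0,6],0.1],[[-0.06,0.17,-0.04],[0,0,6],0.1],[[-0.06,0.17,-0.04],[0,0,6],0.1]]' | grep -E 'ee_pos|width'
python3 - <<'E'
from h import *
go((565,333,100),91)
S=shot('scene');T=shot('top')
for n,c in(('S',S),('T',T)):
  for col in ('yellow','blue'):
    for b in blobs(c,col,6):
      m=b[:,0].mean(0)
      if (n=='S' and m[0]>330 and m[1]>200) or (n=='T' and m[0]<200): print(n,col,cv2.contourArea(b),m.round(1),b[:,0].min(0),b[:,0].max(0),np.round(cv2.boxPoints(cv2.minAreaRect(b)),0).astype(int).tolist())
a=cv2.resize(S['color'][200:300,340:450],(440,400),interpolation=cv2.INTER_CUBIC)
b=np.clip(cv2.resize(T['color'][170:270,120:210],(360,400),interpolation=cv2.INTER_CUBIC).astype(int)*2,0,255).astype(np.uint8)
cv2.imwrite('pics/s8.png',np.hstack([a,b])[:,:,::-1])
E
```

```text
ee_pos: [514.0, 98.1, 193.2]
force: [1.2, 0.5, -0.6]
width: 25.7
grasp_force: 0.0
ee_pos: [552.3, 273.3, 229.7]
width: 46.8
t 26.6 shift m [-0.0137  0.0595  0.1297] turn [-0.  0. -0.]
  at [552.3 273.3 229.7] w 46.8 F [ 0.2 -0.6  0.7] grip 0.0 q [ 0.33  0.23  1.31 -0.    1.6  -1.25]
S yellow 220.0 [388.7 255.9] [381 242] [395 269] [[380, 267], [387, 241], [397, 244], [390, 270]]
S blue 229.0 [408.  255.4] [394 239] [421 270] [[391, 265], [412, 234], [423, 241], [402, 272]]
S blue 169.5 [382.6 244.3] [373 227] [393 260] [[371, 257], [385, 224], [394, 227], [380, 260]]
S blue 17.0 [400.5 242.8] [398 237] [404 249] [[396, 247], [403, 236], [406, 238], [398, 249]]
T blue 62.0 [153.8 213.4] [149 203] [161 222] [[149, 222], [151, 203], [163, 204], [160, 223]]
T blue 25.5 [168.7 212.5] [165 209] [172 217] [[165, 216], [166, 208], [173, 209], [171, 217]]
```

View pics/s8.png

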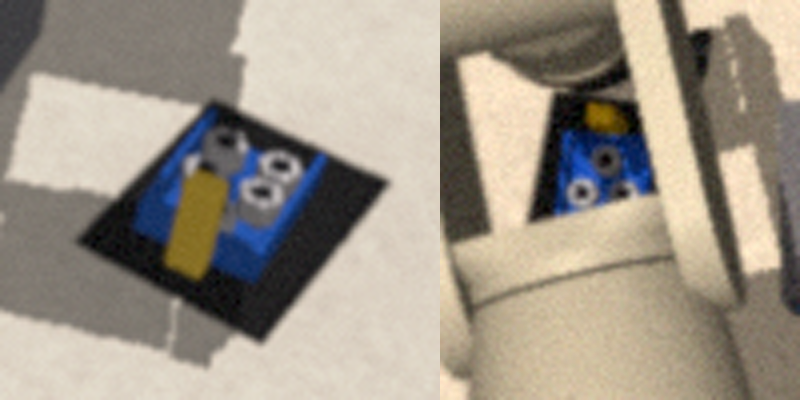

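The tray is untouched: post at scene crop (195,225), side wall tops from (322,152) to (268,245) and from (213,110) to (138,205).

```bash
python3 - <<'E'
from h import *
S=shot('scene');T=shot('top')
f=lambda p:(np.array(p)+.5)/4-.5+[340,200]
P=onz(S,[f(p) for p in [(326,152),(270,240),(213,110),(138,205)]],25);print(P.round(1).tolist())
for i in(0,2):
    d=P[i+1]-P[i];print(np.degrees(np.arctan2(d[1],d[0])))
print(onz(S,[f((207,174))],63), onz(T,[((605-440+.5)/4-.5+120,(116+.5)/4-.5+170)],63))
E
```

```text
[[458.0, 366.8, 25.0], [542.8, 369.1, 25.0], [462.8, 302.9, 25.0], [561.0, 303.2, 25.0]]
1.5476646685688973
0.17998738603322156
[[558.04938292 333.68742902  63.        ]] [[563.03776637 328.57479708  63.        ]]
```

```bash
python3 -m creep '[[[-0.0127,0.0595,0.02],[0,0,0],0.1],[[-0.0127,0.0595,0.05],[0,0,0],0.1],[[-0.0127,0.0595,0.08],[0,0,0],0.1],[[-0.0127,0.0595,0.12],[0,0,0],0.1],[[-0.0127,0.0595,0.15],[0,0,0],0.1],[[-0.0127,0.0595,0.15],[0,0,0],0.1]]' | grep -E 'ee_pos|force|width'
python3 -c "
from h import *
go((564,333,14),91)"
```

```text
ee_pos: [562.1, 332.5, 75.1]
force: [-0.7, 0.1, -0.0]
width: 47.1
grasp_force: 0.0
t 27.4 shift m [-0.0023  0.0006  0.0611] turn [-0.2 -0.4 -0. ]
  at [562.1 332.5  75.1] w 47.1 F [-0.7  0.1 -0. ] grip 0.0 q [ 0.42  0.39  1.42 -0.    1.34 -1.17]
```

```bash
python3 -m creep '[[[-0.001,0.0005,0.02],[0,0,0],0.1],[[-0.001,0.0005,0.045],[0,0,0],0],[[-0.001,0.0005,0.06],[0,0,0],-0.1],[[-0.001,0.0005,0.06],[0,0,0],-0.2],[[-0.001,0.0005,0.06],[0,0,0],-0.4],[[-0.001,0.0005,0.06],[0,0,0],-1],[[-0.001,0.0005,0.06],[0,0,0],-1],[[-0.001,0.0005,0.06],[0,0,0],-1],[[-0.001,0.0005,0.06],[0,0,0],-1]]' | grep -E 'ee_pos|force|width'
python3 -m creep '[[[0,0,-0.01],[0,0,0],-1],[[0,0,-0.03],[0,0,0],-1],[[0,0,-0.05],[0,0,0],-1],[[0,0,-0.05],[0,0,0],-1],[[0,0,-0.05],[0,0,0],-1]]'
python3 - <<'E'
from h import *
S=shot('scene');T=shot('top')
for b in blobs(S,'blue',20):
  m=b[:,0].mean(0)
  if m[0]>330 and m[1]>180: print(m.round(1),np.round(cv2.boxPoints(cv2.minAreaRect(b)),0).astype(int).tolist())
print(sense()['torque'])
E
```

```text
ee_pos: [565.9, 334.7, 21.2]
force: [-0.8, -1.1, 6.9]
width: 18.6
grasp_force: 59.7
clock: 28.85
ee_pos: [565.1, 334.4, 69.5]
orientation: [[-1.0, -0.018, 0.001], [-0.018, 1.0, 0.0], [-0.001, 0.0, -1.0]]
force: [-0.1, -0.9, -4.1]
width: 18.8
grasp_force: 58.8
[411.5 240. ] [[396, 248], [415, 219], [427, 226], [407, 256]]
[381.9 237.1] [[379, 243], [379, 230], [385, 230], [385, 243]]
[ 0.02988505 -0.1341475  -0.0044374 ]
```

```bash
python3 - <<'E'
from h import *
S=shot('scene');T=shot('top')
print('cup rim ctr',onz(T,[(199.7,150)],95),'base front',onz(S,[(306,296)],0),'base ctr',onz(S,[(306,287)],0))
print('pens',[tri(T,(.64*a[0],.64*a[1]),S,(.64*b[0],.64*b[1]))[0].round() for a,b in [((313,211),(470,375)),((294,233),(507,372))]])
go((570,116,170),97); go((632.6,113.5,170),97)
E
```

```text
cup rim ctr [[716.33714171 221.71561928  95.        ]] base front [[737.23934318 244.04983432   0.        ]] base ctr [[717.37109719 231.47485779   0.        ]]
pens [array([745., 221., 145.]), array([704., 251., 136.])]
t 29.1 shift m [-0.0015 -0.2183 -0.1017] turn [-0.  -0.1 -6. ]
  at [564.5 334.2  68.2] w 18.8 F [ 0.3 -0.1 -3.2] grip 58.8 q [ 0.42  0.4   1.42 -0.    1.32 -1.17]
t 29.1 shift m [-0.064  -0.2219 -0.1018] turn [-0.  -0.1 -6. ]
  at [564.5 334.2  68.2] w 18.8 F [ 0.3 -0.1 -3.2] grip 58.8 q [ 0.42  0.4   1.42 -0.    1.32 -1.17]
```

```bash
python3 -m creep '[[[0,0,-0.008],[0,0,0],-1],[[0,0,-0.02],[0,0,0],-1],[[0,0,-0.035],[0,0,0],-1],[[0,0,-0.05],[0,0,0],-1],[[0,0,-0.065],[0,0,0],-1],[[0,0,-0.08],[0,0,0],-1],[[0,0,-0.092],[0,0,0],-1],[[0,0,-0.1],[0,0,0],-1],[[0,0,-0.103],[0,0,0],-1],[[0,0,-0.103],[0,0,0],-1]]' | grep -E 'ee_pos|force|width'
python3 -m creep '[[[0,-0.008,0],[0,0,-0.5],-1],[[0,-0.025,0],[0,0,-1],-1],[[0,-0.045,0],[0,0,-1.5],-1],[[0,-0.065,0],[0,0,-2],-1],[[0,-0.085,0],[0,0,-2.5],-1],[[0,-0.105,0],[0,0,-3],-1],[[0,-0.125,0],[0,0,-3.5],-1],[[0,-0.14,0],[0,0,-4],-1],[[0,-0.15,0],[0,0,-4],-1],[[0,-0.155,0],[0,0,-4],-1]]' | grep -E 'ee_pos|force|width'
python3 -m creep '[[[0,-0.005,0],[0,0,-0.5],-1],[[0,-0.015,0],[0,0,-1],-1],[[0,-0.03,0],[0,0,-1.5],-1],[[0,-0.045,0],[0,0,-2],-1],[[0,-0.055,0],[0,0,-2],-1],[[0,-0.06,0],[0,0,-2],-1],[[0,-0.062,0],[0,0,-2],-1],[[0,-0.062,0],[0,0,-2],-1]]' | grep -E 'ee_pos|force|width'
python3 -c "
from h import *
go((632.6,113.5,170),97)"
```

```text
ee_pos: [565.0, 334.4, 172.3]
force: [-0.9, 0.1, -3.3]
width: 18.5
grasp_force: 58.8
ee_pos: [567.6, 178.4, 172.0]
force: [-0.1, 0.9, -2.3]
width: 18.8
grasp_force: 58.9
ee_pos: [573.1, 117.8, 172.3]
force: [1.2, 0.3, -2.6]
width: 18.8
grasp_force: 58.9
t 31.9 shift m [-0.0585 -0.0115  0.0023] turn [ 0. -0. -0.]
  at [573.1 117.8 172.3] w 18.8 F [ 1.2  0.3 -2.6] grip 58.9 q [ 0.07  0.19  1.47  0.    1.48 -1.62]
```

```bash
python3 -m creep '[[[-0.002,-0.0005,0],[0,0,0],-1],[[-0.006,-0.001,0],[0,0,0],-1],[[-0.012,-0.002,0],[0,0,0],-1],[[-0.02,-0.004,0],[0,0,0],-1],[[-0.028,-0.006,0],[0,0,0],-1],[[-0.036,-0.008,0],[0,0,0],-1],[[-0.044,-0.009,0],[0,0,0],-1],[[-0.051,-0.01,0],[0,0,0],-1],[[-0.056,-0.011,0],[0,0,0],-1],[[-0.058,-0.011,0],[0,0,0],-1]]' | grep -E 'ee_pos|force|width'
python3 -m creep '[[[0,0,0.005],[0,0,0],-1],[[0,0,0.015],[0,0,0],-1],[[0,0,0.025],[0,0,0],-1],[[0,0,0.035],[0,0,0],-1],[[0,0,0.042],[0,0,0],-1],[[0,0,0.046],[0,0,0],-1],[[0,0,0.046],[0,0,0],-1]]' | grep -E 'ee_pos|force|width'
python3 - <<'E'
from h import *
go((632.6,113.5,125),97)
S=shot('scene')
a=cv2.resize(S['color'][120:250,250:390],(646,600),interpolation=cv2.INTER_CUBIC)
cv2.imwrite('pics/s9.png',a[:,:,::-1])
E
```

```text
ee_pos: [632.5, 113.7, 172.1]
force: [-0.6, -0.2, -3.4]
width: 18.4
grasp_force: 58.9
ee_pos: [631.8, 113.8, 125.7]
force: [0.4, -0.4, -3.9]
width: 18.8
grasp_force: 58.9
t 33.5 shift m [-0.0008 -0.0004  0.0007] turn [-0. -0.  0.]
  at [631.8 113.8 125.7] w 18.8 F [ 0.4 -0.4 -3.9] grip 58.9 q [ 0.06  0.33  1.39 -0.    1.42 -1.63]
```

View pics/s9.png

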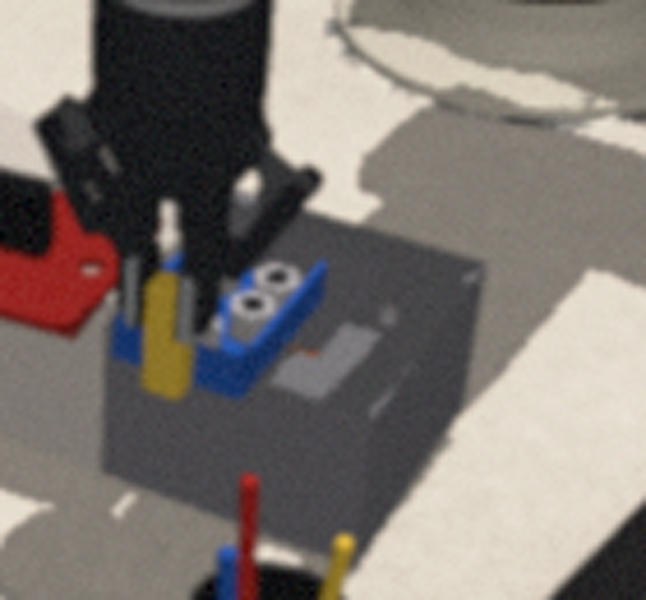

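Nuts are still aboard (visible at crop (275,275) and (250,300)) and the tray front is over the mouth. I'll check the lip position in numbers, then tilt.

```bash
python3 - <<'E'
from h import *
S=shot('scene')
f=lambda p:(np.array(p)+.5)/4.615-.5+[250,120]
P=onz(S,[f((325,263)),f((240,345))],129.7)
c=np.array([514.4,99]);X=np.array([.9925,.1219]);Y=np.array([-.1219,.9925])
for p in P: print(p.round(1),'cab',((p[:2]-c)@X).round(1),((p[:2]-c)@Y).round(1))
E
```

```text
[525.  136.5 129.7] cab 15.1 35.9
[607.1 140.2 129.7] cab 97.0 29.6
```

```bash
python3 -m creep '[[[0.001,0,-0.004],[0,-2.5,0],-1],[[0.002,0,-0.009],[0,-5,0],-1],[[0.0047,0,-0.0178],[0,-10,0],-1],[[0.0082,0,-0.0263],[0,-15,0],-1],[[0.0124,0,-0.0335],[0,-20,0],-1],[[0.0173,0,-0.0395],[0,-25,0],-1],[[0.0173,0,-0.0385],[0,-25,0],-1],[[0.0173,0,-0.0385],[0,-25,0],-1],[[0.0173,0,-0.0385],[0,-25,0],-1],[[0.0173,0,-0.0385],[0,-25,0],-1]]'
python3 -m creep '[[[0,0,0],[0,0,0],-1],[[0,0,0],[0,0,0],-1],[[0,0,0],[0,0,0],-1],[[0,0,0],[0,0,0],-1],[[0,0,0],[0,0,0],-1],[[0,0,0],[0,0,0],-1]]'
python3 - <<'E'
from h import *
S=shot('scene')
a=cv2.resize(S['color'][120:250,250:390],(646,600),interpolation=cv2.INTER_CUBIC)
cv2.imwrite('pics/s10.png',a[:,:,::-1])
E
```

```text
clock: 34.65
ee_pos: [615.5, 111.7, 164.7]
orientation: [[-0.9, -0.122, 0.419], [-0.11, 0.993, 0.051], [-0.422, -0.0, -0.907]]
force: [-0.9, -0.0, -1.5]
width: 18.6
grasp_force: 59.0
clock: 35.25
ee_pos: [614.8, 111.7, 164.8]
orientation: [[-0.9, -0.122, 0.419], [-0.111, 0.993, 0.051], [-0.423, -0.0, -0.906]]
force: [0.3, -0.2, -1.2]
width: 18.9
grasp_force: 59.0
```

View pics/s10.png

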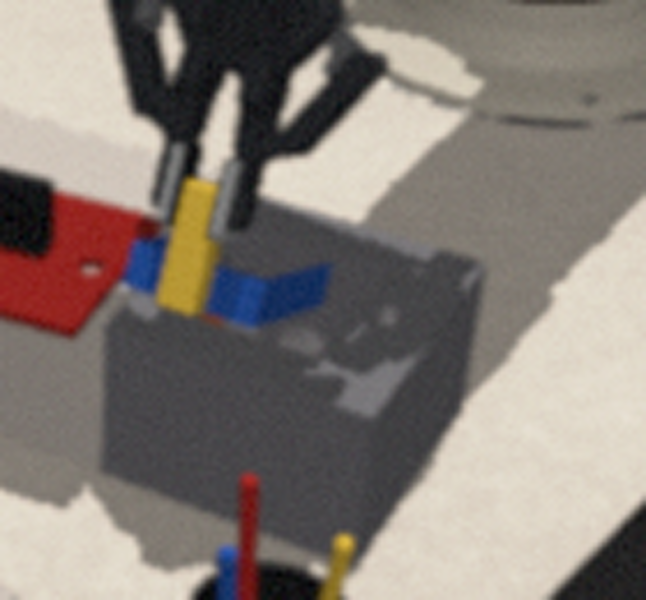

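The tray is empty: the force is 1.2 N, which is the tray alone, and no nuts are visible. Levelling it and carrying it back.

```bash
python3 -m creep '[[[-0.009,0,-0.018],[0,5,0],-1],[[-0.017,0,-0.036],[0,12,0],-1],[[-0.017,0,-0.036],[0,19,0],-1],[[-0.017,0,-0.036],[0,25,0],-1],[[-0.017,0,-0.036],[0,25,0],-1],[[-0.017,0,-0.036],[0,25,0],-1]]' | grep -E 'ee_pos|force|width'
python3 -c "
from h import *
go((560,118,200),97);go((558.7,335.6,200),91)
T=shot('top')
cv2.imwrite('pics/t9.png',T['color'][:,:,::-1])"
```

```text
ee_pos: [615.4, 111.8, 203.7]
force: [0.3, 0.0, -2.1]
width: 19.1
grasp_force: 59.1
t 35.9 shift m [0.0542 0.0129 0.0036] turn [0.  0.1 0. ]
  at [615.4 111.8 203.7] w 19.1 F [ 0.3  0.  -2.1] grip 59.1 q [ 0.06  0.26  1.33  0.    1.56 -1.64]
t 35.9 shift m [0.0289 0.229  0.0037] turn [0.  0.1 6. ]
  at [615.4 111.8 203.7] w 19.1 F [ 0.3  0.  -2.1] grip 59.1 q [ 0.06  0.26  1.33  0.    1.56 -1.64]
```

```bash
python3 -m creep '[[[0.027,0.006,0],[0,0,0],-1],[[0.054,0.03,0],[0,0,0],-1],[[0.045,0.07,0],[0,0,3],-1],[[0.029,0.11,0],[0,0,6],-1],[[0.029,0.15,0],[0,0,6],-1],[[0.029,0.19,0],[0,0,6],-1],[[0.029,0.22,0],[0,0,6],-1],[[0.029,0.229,0],[0,0,6],-1],[[0.029,0.229,0],[0,0,6],-1],[[0.029,0.229,0],[0,0,6],-1]]' | grep -E 'ee_pos|force|width'
python3 - <<'E'
from h import *
go((558.7,335.6,23),91)
S=shot('scene')
for b in blobs(S,'blue',20):
  m=b[:,0].mean(0)
  if m[0]>310 and m[1]>130: print(m.round(1),np.round(cv2.boxPoints(cv2.minAreaRect(b)),0).astype(int).tolist())
E
```

```text
ee_pos: [558.2, 334.6, 205.0]
force: [-0.2, -0.2, -1.1]
width: 18.7
grasp_force: 59.2
t 37.0 shift m [-0.0003  0.001   0.182 ] turn [ 0.   0.1 -0. ]
  at [558.2 334.6 205. ] w 18.7 F [-0.2 -0.2 -1.1] grip 59.2 q [ 0.42  0.31  1.26 -0.    1.57 -1.17]
[426.7 182.6] [[410, 192], [429, 163], [442, 172], [423, 201]]
[396.  182.3] [[391, 187], [394, 174], [402, 176], [399, 189]]
```

```bash
python3 -m creep '[[[0,0.001,0.04],[0,0,0],-1],[[0,0.001,0.08],[0,0,0],-1],[[0,0.001,0.12],[0,0,0],-1],[[0,0.001,0.15],[0,0,0],-1],[[0,0.001,0.17],[0,0,0],-1],[[0,0.001,0.178],[0,0,0],-1],[[0,0.001,0.178],[0,0,0],-1]]' | grep -E 'ee_pos|force:|width'
python3 -m creep '[[[0,0,0.002],[0,0,0],-1],[[0,0,0.002],[0,0,0],-1]]' | grep -E 'ee_pos|force:'
python3 -m creep '[[[0,0,0.002],[0,0,0],-1],[[0,0,0.002],[0,0,0],-1]]' | grep -E 'ee_pos|force:'
```

```text
ee_pos: [558.3, 335.5, 26.1]
force: [0.3, -0.2, -1.2]
width: 18.8
grasp_force: 59.2
ee_pos: [558.9, 336.5, 25.8]
force: [0.4, -0.1, -0.9]
grasp_force: 59.2
ee_pos: [558.4, 336.6, 22.9]
force: [0.2, -1.1, -2.1]
grasp_force: 59.2
```

```bash
python3 -m creep '[[[0,0,0.002],[0,0,0],-1],[[0,0,0.002],[0,0,0],-1]]' | grep -E 'ee_pos|force:'
python3 -m creep '[[[0,0,0.001],[0,0,0],-1],[[0,0,0.001],[0,0,0],-1]]' | grep -E 'ee_pos|force:'
```

```text
ee_pos: [558.8, 336.7, 21.2]
force: [0.8, 0.2, 4.7]
grasp_force: 59.9
ee_pos: [559.0, 336.7, 21.1]
force: [-2.1, -2.0, 15.5]
grasp_force: 61.4
```

```bash
python3 -m creep '[[[0,0,-0.001],[0,0,0],-0.3],[[0,0,-0.001],[0,0,0],-0.1],[[0,0,-0.001],[0,0,0],0.1],[[0,0,-0.001],[0,0,0],0.1],[[0,0,-0.03],[0,0,0],0.1],[[0,0,-0.08],[0,0,0],0.1],[[0,0,-0.13],[0,0,0],0.1],[[0,0,-0.18],[0,0,0],0.1],[[0,0,-0.2],[0,0,0],0.1],[[0,0,-0.2],[0,0,0],0.1]]' | grep -E 'ee_pos|force|width'
python3 - <<'E'
from h import *
S=shot('scene');T=shot('top')
cv2.imwrite('pics/S11.png',S['color'][:,:,::-1]);cv2.imwrite('pics/T11.png',T['color'][:,:,::-1])
for b in blobs(S,'blue',20)+blobs(S,'yellow',20):
  m=b[:,0].mean(0)
  if m[0]>340 and m[1]>130: print('traySc',m.round(1),np.round(cv2.boxPoints(cv2.minAreaRect(b)),0).astype(int).tolist())
for n,c in (('S',S),('T',T)):
  b=max([b for b in blobs(c,'red',200)],key=cv2.contourArea);r=cv2.minAreaRect(b);print(n,'red',cv2.contourArea(b),b[:,0].mean(0).round(1),np.round(cv2.boxPoints(r),1).tolist())
  m=mask(c,'red');x,y,w,h=cv2.boundingRect(b);full=np.zeros_like(m);cv2.drawContours(full,[cv2.convexHull(b)],-1,255,-1)
  hole=full&~m;hole=cv2.erode(full,np.ones((5,5)))&hole
  k,l,st,ce=cv2.connectedComponentsWithStats(hole)
  print([(st[i][4],ce[i].round(1).tolist()) for i in range(1,k) if st[i][4]>3])
E
```

```text
ee_pos: [559.3, 337.0, 223.5]
force: [-0.5, 0.0, -0.5]
width: 47.0
grasp_force: 0.0
traySc [397.8 247.3] [[373, 255], [388, 223], [423, 240], [409, 271]]
traySc [390.8 255. ] [[383, 265], [389, 242], [398, 244], [393, 268]]
S red 1056.5 [250.8 174.3] [[216.39999389648438, 179.39999389648438], [223.39999389648438, 152.0], [283.3999938964844, 167.39999389648438], [276.3999938964844, 194.6999969482422]]
[(np.int32(208), [250.9, 166.6]), (np.int32(10), [269.2, 178.0])]
T red 1483.5 [276.3 198.4] [[252.8000030517578, 183.0], [295.70001220703125, 177.6999969482422], [300.20001220703125, 213.8000030517578], [257.29998779296875, 219.1999969482422]]
[(np.int32(115), [276.6, 196.8]), (np.int32(16), [260.0, 200.5])]
```

```bash
python3 - <<'E'
from h import *
import cv2
S=shot('scene');T=shot('top')
c=np.array([514.4,99]);X=np.array([.9925,.1219]);Y=np.array([-.1219,.9925])
cab=lambda p:(np.round([(p[:2]-c)@X,(p[:2]-c)@Y],1).tolist())
for n,t,s in (('hole',(260,200.5),(269.2,178)),('grip',(276.6,196.8),(250.9,166.6))):
    P,e=tri(T,t,S,s);print(n,P.round(1),round(e,1),'cab',cab(P))
B=[(252.8,183),(295.7,177.7),(300.2,213.8),(257.3,219.2)]
P=onz(T,B,110);print('cover T',P.round(0)[:,:2].tolist(),[cab(p) for p in P],'ctr',P.mean(0).round(1),cab(P.mean(0)),'ydir',np.degrees(np.arctan2(*(P[0]+P[3]-P[1]-P[2])[1::-1])))
B=[(216.4,179.4),(223.4,152),(283.4,167.4),(276.4,194.7)]
P=onz(S,B,110);print('cover S',P.round(0)[:,:2].tolist(),'ctr',P.mean(0).round(1))
# pin: brightest spot near previous pixel
for nm,C,p in (('T',T,(212.6,218.9)),('S',S,(334.3,187))):
    g=cv2.cvtColor(C['color'],cv2.COLOR_RGB2GRAY).astype(float);x,y=map(round,p);w=g[y-4:y+5,x-4:x+5];w=np.clip(w-np.median(w)-8,0,None)
    yy,xx=np.mgrid[y-4:y+5,x-4:x+5];q=((w*xx).sum()/w.sum(),(w*yy).sum()/w.sum());print(nm,'pin px',np.round(q,2))
    print(' pin on z103',onz(C,[q],103).round(1)); 
print('hole T z108',onz(T,[(260,200.5)],108).round(1),'hole S z108',onz(S,[(269.2,178)],108).round(1))
go((0,0,0),97)
E
```

```text
hole [571.6  27.3 105.5] 2.4 cab [48.0, -78.1]
grip [582.1 -19.8 124.2] 3.8 cab [52.7, -126.1]
cover T [[622.0, 52.0], [648.0, -74.0], [541.0, -94.0], [515.0, 30.0]] [[101.4, -60.2], [111.9, -188.1], [2.9, -194.6], [-7.5, -68.8]] ctr [581.8 -21.6 110. ] [52.2, -127.9] ydir 101.69601840719912
cover S [[656.0, -61.0], [554.0, -129.0], [519.0, 33.0], [619.0, 83.0]] ctr [586.9 -18.5 110. ]
T pin px [212.47 219.03]
 pin on z103 [[506.7 160.9 103. ]]
S pin px [333.8  186.61]
 pin on z103 [[505.7 164.  103. ]]
hole T z108 [[571.7  26.3 108. ]] hole S z108 [[574.   30.6 108. ]]
t 39.7 shift m [ 0.5632 -0.3263  0.2195] turn [-0.1 -0.1 -6. ]
  at [557.9 336.3 217.9] w 46.7 F [ 0.1  0.1 -0. ] grip 0.0 q [ 0.42  0.31  1.23 -0.    1.6  -1.16]
```

The cover has been knocked about 50 mm aside (now centre ≈ (582,-22), yaw about 4.7° off the cabinet), but it still lies flat on the deck. Going to its grip bar.

```bash
python3 -m creep '[[[-0.018,-0.04,0],[0,0,8],0.1],[[-0.018,-0.08,0],[0,0,16],0.1],[[-0.018,-0.12,0],[0,0,24],0.1],[[-0.018,-0.16,0],[0,0,32],0.1],[[-0.018,-0.2,0],[0,0,40],0.1],[[-0.018,-0.24,0],[0,0,48],0.1],[[-0.018,-0.28,0],[0,0,56],0.1],[[-0.018,-0.32,0],[0,0,64],0.1],[[-0.018,-0.358,0],[0,0,72],0.1],[[-0.018,-0.358,0],[0,0,79.3],0.1]]' | grep -E 'ee_pos'
python3 -m creep '[[[0,0,0.02],[0,0,0],0],[[0,0,0.02],[0,0,0],-0.1],[[0,0,0.02],[0,0,0],-0.1]]' | grep -E 'ee_pos|width'
python3 - <<'E'
from h import *
go((582,-21.6,100),11.7)
S=shot('scene');b=max(blobs(S,'red',200),key=cv2.contourArea);print(b[:,0].mean(0),np.round(cv2.boxPoints(cv2.minAreaRect(b)),0).tolist())
s=sense();print(proj(S,[np.array(s['ee_pos'])+[0,0,20]]))
E
```

```text
ee_pos: [582.1, -25.1, 218.0]
ee_pos: [582.2, -21.0, 198.9]
width: 38.4
t 41.0 shift m [-0.0006 -0.0001  0.0989] turn [-0.1 -0.   0. ]
  at [582.2 -21.  198.9] w 38.4 F [-0.1 -0.5 -0.5] grip 0.0 q [-0.17  0.17  1.44 -0.    1.53 -0.37]
[250.4875  174.04375] [[217.0, 179.0], [225.0, 152.0], [283.0, 168.0], [276.0, 195.0]]
[[249.27966342 130.49830602]]
```

```bash
python3 -m creep '[[[0,0,0.03],[0,0,0],-0.1],[[0,0,0.06],[0,0,0],-0.1],[[0,0,0.08],[0,0,0],-0.1],[[0,0,0.09],[0,0,0],-0.1],[[0,0,0.095],[0,0,0],-0.1],[[0,0,0.095],[0,0,0],-0.1]]' | grep -E 'ee_pos|force|width'
python3 -m creep '[[[0,0,0],[0,0,0],-0.4],[[0,0,0],[0,0,0],-0.6],[[0,0,0],[0,0,0],-1],[[0,0,0],[0,0,0],-1],[[0,0,0],[0,0,0],-1],[[0,0,0],[0,0,0],-1]]' | grep -E 'ee_pos|force|width'
python3 - <<'E'
from h import *
go((582,-21.6,100),11.7)
print(sense()['torque'])
E
```

```text
ee_pos: [582.8, -21.1, 105.0]
force: [0.1, -0.3, 0.4]
width: 38.1
grasp_force: 0.0
ee_pos: [583.0, -21.2, 105.8]
force: [-1.1, -0.2, 7.4]
width: 15.3
grasp_force: 59.8
t 42.2 shift m [-0.0001 -0.0011  0.0058] turn [0.1 0.  0. ]
  at [583.  -21.2 105.8] w 15.3 F [-1.1 -0.2  7.4] grip 59.8 q [-0.17  0.22  1.57 -0.    1.35 -0.37]
[0.00641692 0.2697692  0.01101637]
```

```bash
python3 -m creep '[[[0,0,-0.001],[0,0,0],-1],[[0,0,-0.002],[0,0,0],-1],[[0,0,-0.002],[0,0,0],-1]]' | grep -E 'ee_pos|force:'
python3 -m creep '[[[0.004,-0.001,0],[0,0,0],-1],[[0.014,-0.004,0],[0,0,0.5],-1],[[0.03,-0.01,0],[0,0,1],-1],[[0.046,-0.015,0],[0,0,2],-1],[[0.062,-0.02,0],[0,0,3],-1],[[0.078,-0.026,0],[0,0,4],-1],[[0.094,-0.031,0],[0,0,4.7],-1],[[0.11,-0.036,0],[0,0,4.7],-1],[[0.122,-0.04,0],[0,0,4.7],-1],[[0.129,-0.0425,0],[0,0,4.7],-1]]' | grep -E 'ee_pos|force:|width'
python3 -m creep '[[[0.001,0,0],[0,0,0],-1],[[0.001,0,0],[0,0,0],-1],[[0.001,0,0],[0,0,0],-1]]' | grep -E 'ee_pos|force:|width'
python3 - <<'E'
from h import *
go((513,112.5,105.8),7)
S=shot('scene');T=shot('top')
cv2.imwrite('pics/S12.png',S['color'][:,:,::-1]);cv2.imwrite('pics/T12.png',T['color'][:,:,::-1])
b=max(blobs(S,'red',200),key=cv2.contourArea);m=mask(S,'red');full=np.zeros_like(m);cv2.drawContours(full,[cv2.convexHull(b)],-1,255,-1)
hole=cv2.erode(full,np.ones((3,3)))&~m
k,l,st,ce=cv2.connectedComponentsWithStats(hole)
print([(st[i][4],ce[i].round(1).tolist()) for i in range(1,k) if st[i][4]>3],np.round(cv2.boxPoints(cv2.minAreaRect(b)),1).tolist())
ee=sense()['ee_pos'];hp=np.array([ee[0]+49*np.cos(np.radians(97)),ee[1]+49*np.sin(np.radians(97)),111]);print('pred hole',hp.round(1),proj(S,hp),proj(T,hp))
# crop for view
a=cv2.resize(S['color'][150:220,270:370],(800,560),interpolation=cv2.INTER_CUBIC);cv2.imwrite('pics/s12c.png',a[:,:,::-1])
E
```

```text
ee_pos: [582.6, -21.2, 106.7]
force: [-0.1, -0.2, -3.1]
grasp_force: 58.5
ee_pos: [514.1, 97.7, 106.7]
force: [0.3, 0.3, -2.5]
width: 15.2
grasp_force: 58.6
ee_pos: [514.9, 97.1, 106.5]
force: [-0.1, 0.4, -3.7]
width: 15.0
grasp_force: 58.6
t 43.9 shift m [ 0.0155 -0.      0.0007] turn [-0.  0. -0.]
  at [514.9  97.1 106.5] w 15.0 F [-0.1  0.4 -3.7] grip 58.6 q [ 0.04  0.11  1.71 -0.    1.33 -0.08]
[(np.int32(263), [308.5, 170.6])] [[273.3999938964844, 181.8000030517578], [282.79998779296875, 153.60000610351562], [341.6000061035156, 173.1999969482422], [332.20001220703125, 201.39999389648438]]
pred hole [508.9 145.7 111. ] [[326.44115    181.58044849]] [[217.44401965 218.25613138]]
```

```bash
python3 - <<'E'
import cv2,numpy as np
T=cv2.imread('pics/T11.png');S=cv2.imread('pics/S11.png');C=cv2.imread('pics/S12.png');D=cv2.imread('pics/T12.png')
r=lambda im,s:cv2.resize(im,s,interpolation=cv2.INTER_CUBIC)
br=lambda im,k:np.clip(im.astype(float)*k,0,255).astype(np.uint8)
a=r(br(T[190:250,200:280],3),(400,300));b=r(br(S[120:300,240:480],1.3),(400,300))
c=r(C[150:225,280:380],(400,300));d=r(br(D[190:250,190:270],2),(400,300))
cv2.imwrite('pics/m.png',np.vstack([np.hstack([a,b]),np.hstack([c,d])]))
E
```

```text
(no output)
```

View pics/m.png

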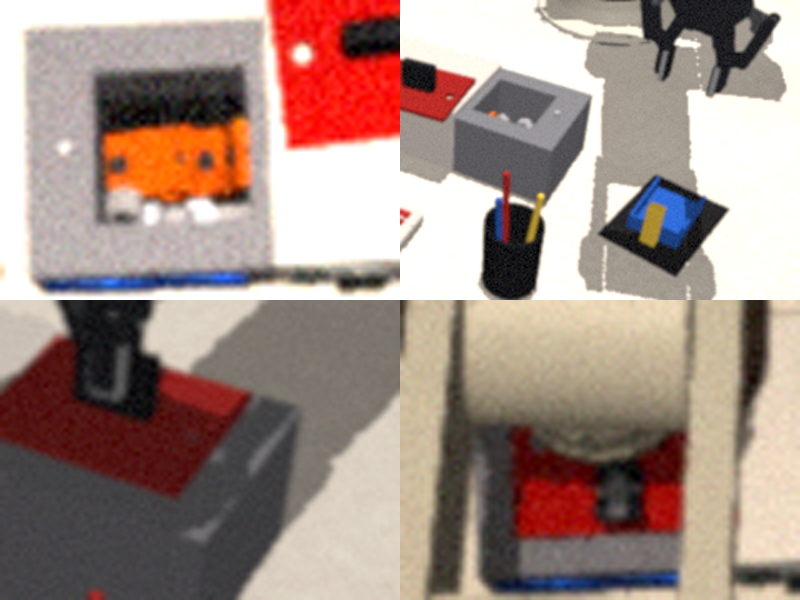

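The montage shows four plates and the nuts inside the bay (the nuts along the near wall), the empty tray on the mat, and the cover short of the pin with its hole near scene pixel (328,184). Measuring the hole precisely against the pin in the same view.

```bash
cat > hole.py <<'E'
from h import *
def run():
    im=np.mean([camera('scene')['color'].astype(float) for _ in range(4)],0);S=shot('scene')
    ee=np.array(sense()['ee_pos']);a=np.radians(97);hp=np.array([ee[0]+49*np.cos(a),ee[1]+49*np.sin(a),ee[2]+5])
    p=proj(S,hp)[0];x,y=map(int,np.round(p+[1,2]))
    r=im[...,1]+im[...,2]-0.5*im[...,0];w=r[y-7:y+8,x-7:x+8];yy,xx=np.mgrid[y-7:y+8,x-7:x+8]
    print(np.round(w).astype(int));
    return S,p,x,y
if __name__=='__main__':
    S,p,x,y=run();print(p,x,y)
E
python3 hole.py
```

```text
[[-11  -1  -8 -15 -13 -10  -8 -10  -4  -8 -11  -8  -4  -8 -14]
 [ -1 -13  -7  -9  -4  -5  -8  -8   1  -5  -4 -10  -7  -7  -8]
 [ -6  -3   3  -5   1   1  -7  -9  -5  -5  -6  -9  -5  -7 -12]
 [ -9 -11 -11 -13  -8 -10   1 -21  -8 -13  -4  -3   2  -7  -4]
 [ -9  -5 -12   0   2  -5  -3  -5   3  -2 -12  -8  -4  -4  -7]
 [ -8  -6 -21  -4  -2  -7 -13  -6  -3  -4  -6  -4 -11 -12  -5]
 [ -6  -5  -3  -9   0   5   0   2   3 -10 -13  -5   2  -4  -2]
 [ -5  -6   1 -10   5  21  30  25   8 -15 -10  -3 -13   0   1]
 [ -2  -3  -6   5   1  21  29  36  16   1 -11  -8 -20   6  32]
 [-18  -4  -9  -4  -6   9  15  13   2   0  -4  -6  -3  28  65]
 [-11  -8  -4  -4  -7  -7   2   0  -8  -8 -14  -5  20  61  94]
 [ -1  -5  -8  -2  -4  -5  -3  -2   0  -5  -5  20  62 109 120]
 [ -8   3  -8  -3  -8  -7  -4  -4  -7  -6  13  61 115 136 135]
 [ -3  -2 -15 -11 -13  -6 -17  -4  -1  -3  35  95 133 143 131]
 [-13  -8  -1  -8   0  -1  -6 -12  -3  20  60 100 122 123 116]]
[326.60771087 181.38881064] 328 183
```

```bash
python3 - <<'E'
from h import *
S=shot('scene')
print('hole S',onz(S,[(327.5,183.9)],108).round(1),'pin S z103',onz(S,[(333.8,186.6)],103).round(1),'z102',onz(S,[(333.8,186.6)],102).round(1))
# previous state on deck: hole S px(269.2,178) mid plane z107 vs TCP then (583,-21.2)
print('deck hole S',onz(S,[(269.2,178)],107).round(1))
print('TCP',np.round(sense()['ee_pos'],1))
E
```

```text
hole S [[511.6 150.4 108. ]] pin S z103 [[505.7 164.  103. ]] z102 [[504.4 163.4 102. ]]
deck hole S [[572.8  29.7 107. ]]
TCP [514.7  97.4 106.6]
```

```bash
python3 -m creep '[[[0.003,0,0],[0,0,0],-1],[[0.008,0,0],[0,0,0],-1],[[0.012,0,0],[0,0,0],-1],[[0.0155,0,0],[0,0,0],-1],[[0.0155,0,0],[0,0,0],-1],[[0.0155,0,0],[0,0,0],-1]]' | grep -E 'ee_pos|force:'
python3 -m creep '[[[0,0,0.001],[0,0,0],-1],[[0,0,0.002],[0,0,0],-1],[[0,0,0.002],[0,0,0],-1]]' | grep -E 'ee_pos|force:'
python3 -m creep '[[[0,0,0.001],[0,0,0],-1],[[0,0,0.001],[0,0,0],-1]]' | grep -E 'ee_pos|force:'
python3 -m creep '[[[0,0,0.001],[0,0,0],-1],[[0,0,0.001],[0,0,0],-1]]' | grep -E 'ee_pos|force:'
python3 -c "
from h import *
go((513,112.5,100),7);print(sense()['torque'])"; python3 hole.py
```

```text
ee_pos: [512.8, 113.1, 106.6]
force: [0.1, 0.6, -1.4]
grasp_force: 58.6
ee_pos: [512.7, 112.8, 104.4]
force: [-0.7, -1.0, -2.1]
grasp_force: 58.6
ee_pos: [512.8, 112.9, 103.5]
force: [-0.2, 1.2, -3.2]
grasp_force: 58.6
ee_pos: [512.7, 112.9, 102.5]
force: [0.3, 0.5, -1.7]
grasp_force: 58.6
t 45.5 shift m [-0.0004  0.0002  0.0025] turn [-0.  0.  0.]
  at [512.7 112.9 102.5] w 14.7 F [ 0.3  0.5 -1.7] grip 58.6 q [ 0.07  0.11  1.71 -0.    1.32 -0.05]
[ 0.01673832 -0.02299927  0.0171724 ]
[[ -9 -11  -6  -7  -6  -7  -5 -12  -2  -5  -7 -10 -12  -8 -10]
 [ -7  -8 -13 -11  -4  -6   0  -2   3  -4 -11  -5  -6  -4  -6]
 [  0 -12 -13  -4  -8  -4  -6  -9  -2  -8  -6  -2  -8 -11 -13]
 [ -6  -3   1  -4   0 -10  -4 -16  -9  -4  -5  -4  -7  -8 -12]
 [-11  -5  -6  -1  -8  -7  -2 -13   0   4  -3   1  -6  -5  -5]
 [ -9  -6  -7   0  -5   3  20  19  10   2  -8 -12  -9  -1 -10]
 [-12   1 -15  -4  13  42  76  87  63  10  -3 -10 -10 -15  -4]
 [ -4  -6  -4  -1  14  63  96 106  77  30   2  -3  -8   4   9]
 [ -4  -6  -8 -14   6  31  54  66  47  10  -7 -13 -14  -2  36]
 [ -8   1   0  -9  -3   3  13  11   0  -4  -3  -2  -9  31  64]
 [ -1   1 -12 -10   1 -11 -12  -8  -9  -4  -9  -2  15  57  88]
 [ -4 -12  -9  -1 -10   1  -7  -9  -9 -12 -12  13  44  85  96]
 [ -4  -4  -8  -8  -4  -6  -3  -8  -2 -10   3  31  71  95  99]
 [  0  -2  -2 -14  -1  -2 -10  -8  -4  -4  26  65  90 100 102]
 [ -9  -9  -5 -12 -14  -3   1  -5   3  16  51  89  98  99 100]]
[332.82004492 184.81203412] 334 187
```

No contact 4 mm down and a bright pin shows in the hole, so the pin has entered. Lowering on to the rim.

```bash
python3 -m creep '[[[0,0,0.001],[0,0,0],-1],[[0,0,0.002],[0,0,0],-1],[[0,0,0.002],[0,0,0],-1]]' | grep -E 'ee_pos|force:'
python3 -m creep '[[[0,0,0.001],[0,0,0],-1],[[0,0,0.001],[0,0,0],-1]]' | grep -E 'ee_pos|force:'
python3 -m creep '[[[0,0,0.001],[0,0,0],-1],[[0,0,0.001],[0,0,0],-1]]' | grep -E 'ee_pos|force:'
```

```text
ee_pos: [512.7, 112.9, 100.4]
force: [0.1, 0.3, -3.1]
grasp_force: 58.6
ee_pos: [512.7, 112.9, 99.5]
force: [-0.3, 0.4, -2.8]
grasp_force: 58.6
ee_pos: [512.8, 112.9, 98.5]
force: [0.1, -0.6, -2.7]
grasp_force: 58.6
```

```bash
python3 -m creep '[[[0,0,0.001],[0,0,0],-1],[[0,0,0.001],[0,0,0],-1]]' | grep -E 'ee_pos|force:'
python3 -m creep '[[[0,0,0],[0,0,0],-0.5],[[0,0,0],[0,0,0],-0.2],[[0,0,0],[0,0,0],0],[[0,0,0],[0,0,0],0],[[0,0,-0.02],[0,0,0],0],[[0,0,-0.05],[0,0,0],0],[[0,0,-0.1],[0,0,0],0],[[0,0,-0.13],[0,0,0],0],[[0,0,-0.13],[0,0,0],0],[[0,0,-0.13],[0,0,0],0]]' | grep -E 'ee_pos|force|width'
python3 -c "
from h import *
go((550,-200,250),7)"
```

```text
ee_pos: [512.9, 112.9, 97.8]
force: [-1.7, -0.6, 1.1]
grasp_force: 59.1
ee_pos: [512.9, 112.9, 227.8]
force: [0.1, -0.4, -0.6]
width: 42.6
grasp_force: 0.0
t 47.7 shift m [-0.3151 -0.0013 -0.0221] turn [0. 0. 0.]
  at [512.9 112.9 227.8] w 42.6 F [ 0.1 -0.4 -0.6] grip 0.0 q [ 0.07  0.04  1.53 -0.    1.57 -0.05]
```

Released. Moving the arm away and checking the cover, tray and the other objects in numbers.

```bash
python3 -m creep '[[[-0.05,0,-0.02],[0,0,0],0],[[-0.1,0,-0.02],[0,0,0],0],[[-0.15,0,-0.02],[0,0,0],0],[[-0.2,0,-0.02],[0,0,0],0],[[-0.25,0,-0.02],[0,0,0],0],[[-0.3,0,-0.02],[0,0,0],0],[[-0.3,0,-0.02],[0,0,0],0],[[-0.3,0,-0.02],[0,0,0],0],[[-0.3,0,-0.02],[0,0,0],0]]' | grep -E 'ee_pos'
python3 - <<'E'
from h import *
S=shot('scene');T=shot('top')
for n,c in (('S',S),('T',T)):
  b=max(blobs(c,'red',200),key=cv2.contourArea);B=cv2.boxPoints(cv2.minAreaRect(b));P=onz(c,B,102);print(n,'cover ctr',P.mean(0).round(1),P[:,:2].round(0).tolist())
c=np.array([514.4,99]);print('expected',c+14*np.array([-.122,.9925]))
b=blobs(T,'blue')[0];m=b[:,0].mean(0)
for b in blobs(T,'blue',100): 
  P=onz(T,cv2.boxPoints(cv2.minAreaRect(b)),25);print('T blue',P.mean(0).round(1),P[:,:2].round().tolist())
for b in blobs(T,'yellow',8): print('T yellow',onz(T,[b[:,0].mean(0)],63).round(1))
for b in blobs(T,'green',100): print('T green ctr',b[:,0].mean(0))
g=cv2.cvtColor(T['color'],cv2.COLOR_RGB2GRAY)
k=(g<28).astype(np.uint8)*255
for b in cv2.findContours(k,cv2.RETR_EXTERNAL,cv2.CHAIN_APPROX_NONE)[0]:
  m=b[:,0].mean(0)
  if cv2.contourArea(b)>60 and m[0]<260 and 120<m[1]<260: print('dark',m.round(1),cv2.contourArea(b),onz(T,[cv2.minAreaRect(b)[0]],3).round(1))
E
```

```text
ee_pos: [549.1, -184.0, 246.8]
S cover ctr [516.7 114.6 102. ] [[580.0, 65.0], [469.0, 14.0], [456.0, 173.0], [562.0, 207.0]]
T cover ctr [514.3 113.3 102. ] [[562.0, 186.0], [578.0, 56.0], [467.0, 42.0], [451.0, 169.0]]
expected [512.692 112.895]
T blue [500.3 333.3  25. ] [[451.0, 366.0], [551.0, 369.0], [549.0, 300.0], [450.0, 298.0]]
T yellow [[556.9 335.1  63. ]]
T green ctr [378.27777778 248.41269841]
T green ctr [266.72151899 135.24050633]
dark [228.7 218.3] 196.5 [[537.5 117.    3. ]]
dark [160.  219.5] 1512.0 [[507.6 336.7   3. ]]
dark [198.6 152.6] 430.0 [[735.6 234.1   3. ]]
```

```bash
python3 -c "
from cell import *
print(job_done())"
```

```text
the job is handed in; nothing more can be done
None
```

The job is handed in at about 49 s of the 210 s, with no verdict returned: all four spacers and the nuts from the emptied tray are in the bay, the tray is upright mid-mat, and the cover is lowered over the pin and released at its seated position.

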